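Advance the worm-driven specimen stage one division and clamp it

TASK

Using the crank of the worm drive, held down gently so that its clutch bites, turn the specimen table anticlockwise (seen from above) on to the next long mark of its scale without running past it. Then swing the clamp lever gently home against its stop pin, let go, and leave the other things on the bench as they are.

Things in the scene. Friction and masses are not known exactly. Their poses are not given: they have to be found in the camera images.
- stage: The rotary stage: grey box 200 x 370 mm with its top 45 mm above the bench; long side along y. From its -y end: crank, turntable inside a scale ring, clamp lever. Origin under the box, on the bench, x axis away from the robot. A worm drive inside joins crank and turntable: 45 crank turns make one table turn (8 degrees a turn); it does not run back.
- crank_hub (a point): Point on the crank's upright axis, fixed to the stage, 108 mm above the bench; x and y axes as stage.
- crank: The crank: a black disc 90 mm across, 8 mm thick, upper face 83 mm above the bench, lifted by a spring. Pushing it down takes 3 N at first and 0.2 N more per mm, until its shaft meets the worm shaft: 5 to 12 mm down, unlike on each start, to be found by feel. Dogs bite only there; their rounded flanks ride up and slip unless held down with 8 to 14 N in all. Up, it runs free. Origin 45 mm high.
- crank_grip (a point): Middle of the crank's upright, freely spinning black hand grip: 16 mm diameter, 41 mm long, 35 mm from the crank axis; this point is 24 mm above its foot, 108 mm above the bench when up. Pinch it from above and lead it round crank_hub, clockwise seen from above (about 3 N of drag). Up to a quarter turn is lost before the dogs bite.
- table_centre (a point): Centre of the turntable (steel disc 140 mm across, with a glass dish clamped on it), fixed to the stage, at the pointer's height, 58 mm above the bench.
- pointer_tip (a point): Tip of the only pointer on the turntable, a small aluminium finger 80.5 mm from the table's centre, above the scale ring; turns with the table.
- mark (a point): On the long rib to be reached: the first long rib that the pointer meets turning anticlockwise; this point is at the rib's inner end, 82.5 mm from the table's centre. The x axis points outward along the rib. At the start the pointer stands 16 to 28 degrees before it.
- scale: Fixed flat aluminium scale ring, 204 mm across, around the table, with raised black ribs: long (18 mm) every 30 degrees, short every 10. Origin at the table's centre 45 mm above the bench, x axis along the rib of mark.
- turntable: The turntable with clamped dish and pointer; origin on its axis, 45 mm above the bench, x axis towards the pointer. To be moved by the crank only, not by pushing it.
- thrust_foot: Rounded swivelling steel foot of the crank's shaft under the disc (10 mm across, on the crank axis, 64 mm above the bench when up; goes down with the crank). It lands on the end of the worm shaft, whose height is not known, and takes what the hand presses beyond the spring and clutch. It must never take more than 20 N.
- lever (a joint): Angle of the clamp lever: 0 as far open as it goes, grows clockwise seen from above, 1.2 when it rests on the stop pin. It starts 0 to 0.35, stays where it is left, and needs about 2 N at its post.
- lever_post (a point): Upright black post at the end of the clamp lever, at the end of the stage away from the crank: 15 mm diameter, 55 mm from the lever's pivot; this point is 77 mm above the bench, 18 mm below the post's top. The lever's flat bar lies 51 to 59 mm above the bench. To be pushed sideways or pinched from above.
- lever_pivot (a point): Point on the upright axis of the clamp lever, fixed to the stage, 77 mm above the bench.
- stop_pin: Steel pin 8 mm across that the lever's bar comes up against, 42 mm from the pivot; origin at its foot, 45 mm above the bench. It must never take more than 30 N (about 23 N of push at the post).
- vial_a: Small capped glass vial, 23 mm across, 32 mm high, standing on the stage's top behind the crank; bystander, leave alone. Origin at its foot.
- vial_b: Capped vial 23 mm across, 40 mm high, standing on the bench behind the stage; bystander.
- vial_c: Like vial_b, beside it; bystander.
- spatula: Spatula 180 mm long lying behind the stage; bystander.
- reagent: Amber reagent bottle, 70 mm across, 110 mm high, on the right; bystander.
- dish: Open glass dish, 90 mm across, 16 mm high, on the left; bystander.
- pen: Black marker pen, 12 mm thick, lying on the right; bystander.

How it is judged:
On the way, in this order (a step that is already met when the one before it is completed fails the run):
1. the pointer stands at the long mark (y of pointer_tip in the frame of scale between -0.0028 and 0.0028 m and x of pointer_tip in the frame of scale above 0.07 m), for 0.2 s.
2. the clamp lever is home against its pin (value of joint lever above 1.13 rad), for 0.2 s.
At the end, for the whole second after the job is handed in: The pointer's tip is within 2.8 mm (2 degrees) of the line of the long mark, the clamp lever is within 0.07 rad of its stop pin, and the table is at rest (all of step 1 and value of joint lever above 1.13 rad and angular speed of turntable below 0.02 rad/s); the robot touches nothing.
It fails at once if the pointer runs more than 4.5 mm past the mark (y of pointer_tip in the frame of scale above 0.0045 m).
It fails at once if the crank is forced: over 20 N on its foot (contact force between thrust_foot and anything else above 20 N).
It fails at once if the lever is forced: over 30 N on its stop pin (contact force between stop_pin and anything else above 30 N).
It fails at once if the table is pushed directly (contact force between turntable and the arm above 3 N).
It fails at once if a bystander is disturbed (moved over 20 mm) (distance of any of vial_a, vial_b, vial_c, spatula, reagent, dish, pen from where it was at the start of the episode above 0.02 m).
It also fails if it takes over 72 s, if anything falls off the work surface, if the arm or the gripper's body presses on something with over 40 N, if the wrist force passes 120 N, or if a joint passes its speed limit or range.

ROBOT

A 6-joint arm with a two-finger parallel gripper is mounted at the origin on the work surface. World frame = base frame: x ahead of the robot, y to its left, z up, the work surface at z = 0. Lengths are in m, angles in rad, forces in N, time in s.
With the tool pointing down it reaches from about 0.375 to 0.975 m from the base axis. Payload 3.8 kg.
Tool frame: the origin (TCP) lies on the centre line of the jaws, within the pads' length; the fingertips stand 17 mm ahead of it and the grasp point (between the pads) lies 2 mm behind it (bot.tip_extent is the distance from the TCP to the fingertips, in m); z points along the fingers, y is the line along which they close (so a half turn about z gives the same grasp; the last joint's range is limited). The gripper opens to 85 mm and grips with 20 to 120 N. Pads are 22 mm wide; open, the fingers measure 114 mm over their backs; the gripper's body (76 mm by 85 mm) begins 54 mm behind the grasp point. The pads swing forward as they close: fully open they stand 13 mm farther back than shut.
Start: joints at [1.064, 0.264, 1.604, -0, 1.274, -0.037], TCP at [0.306, 0.602, 0.248] pointing down, gripper open.
Joint ranges: [-2.63, 2.63], [-0.94, 2.18], [0.31, 2.57], [-1.31, 4.45], [0, 2.66], [-2.55, 2.55]. Speed limits (rad/s): [2.57, 2.57, 3.14, 3.14, 3.14, 3.14].

INTERFACE

Orientations are given as a rotation vector (axis times angle).
In Python, from workcell import readout, read_camera, finish_job, bot gives the robot as it stands.
- The arm moves only by the tool jog_arm, never from a script. Its argument "deltas" is one flat list of numbers, 7 for each row, row after row: the shift along the tool's x, y, z in m, then the turn, a rotation vector about the tool's x, y, z in degrees, then the gripper command: -1 is shut, 1 is fully open, values between are in proportion. A call has 1 to 8 rows; each row is the pose to reach, as a shift and turn from the pose commanded when the call began, along the tool's axes at that moment; what a row does not reach only later rows make up. A row lasts 1/10 s, in which the tool goes at most 50 mm and 8.59 degrees, less where a joint would pass 70% of its speed; a pose out of reach is approached as far as the arm can. A call with a gripper value outside its range is refused whole. The fingers move at their own pace and stop on an object; "squeeze" is the grip in N (left out, the last holds). Time passes only in rows, so rows that repeat a pose let the fingers close. It gives the time, the measured TCP pose, the force, the opening and the grip force at its end, in the units of the state.
- readout.read_state(): the state, without advancing time (a new reading comes with each control period).
- read_camera(name): name is "scene" or "top" or "wrist"; returns a dict with "color" (480x640x3 uint8, blue, green, red), "fx", "fy", "cx", "cy" (pixels), "origin" and "attitude" of the camera in the world. Camera axes: x right, y down, z forward; pixel columns grow to the right and rows downward; lengths in m; the calibration is good to about 2 mm. A picture is of the moment at which its call begins. There is no depth.
- finish_job(): hands the job in; it is judged then, once.
The state is a dict: "time": time; "q": joint angles; "joint_vel": joint speeds; "joint_torque": joint torques, N m; "tool_pos": TCP position; "tcp_rot": TCP orientation; "wrist_force": force on the tool from outside, world axes, zero at the start; "torque": the same for the moment, N m; "width": opening from 0.0 (shut) to 1.0 (fully open); "grip_force": force on a finger pad.
Only numpy, scipy, OpenCV 4.12 (cv2) and the standard library are available. Lean on these libraries where they do the work, as an engineer would, in place of code of your own. Each camera call takes 0.05 s, during which the arm holds its last target. There are 200 camera calls.

## Working session

There is one attempt and no reset: what is moved stays moved. The work goes in short steps, Python scripts to look and compute and a tool call to move; the robot and the scene stay as the last step left them, time stands still between calls to the robot, and variables do not carry over. Pictures are saved under pics/ and viewed, at most 10 in all, crops included, and the job is handed in when it is done.

Besides the shell and the picture viewer there is one more tool, called after ">>>" as name(argument=value, ...) on one line, values as JSON. jog_arm: Moves the arm, as the interface text tells. Its arguments: {"type":"object","properties":{"deltas":{"type":"array"},"squeeze":{"type":"number"}},"required":["deltas"]}

```bash
mkdir -p pics; ls; cat > h.py <<'E'
import numpy as np, cv2
from scipy.spatial.transform import Rotation as R
from workcell import readout, read_camera, finish_job, bot
def ray(c,u,v):
    A=np.array(c['attitude']); 
    if A.shape!=(3,3): A=R.from_rotvec(A).as_matrix()
    return np.array(c['origin']), A@np.array([(u-c['cx'])/c['fx'],(v-c['cy'])/c['fy'],1.])
def at(c,u,v,z):
    o,d=ray(c,u,v); return o+d*(z-o[2])/d[2]
def pix(c,p):
    A=np.array(c['attitude'])
    if A.shape!=(3,3): A=R.from_rotvec(A).as_matrix()
    q=A.T@(np.array(p)-np.array(c['origin'])); return q[:2]/q[2]*[c['fx'],c['fy']]+[c['cx'],c['cy']]
E
python3 - <<'E'
from h import *
import pickle
s=readout.read_state(); print(s)
for n in('top','scene'):
    c=read_camera(n); cv2.imwrite(f'pics/{n}0.png',c['color']); pickle.dump(c,open(n+'0.pkl','wb')); print(n,c['fx'],c['cx'],c['cy'],c['origin'],c['attitude'])
E
```

```text
pics
{'time': 0.0, 'q': array([ 1.06409952e+00,  2.64756066e-01,  1.60537881e+00, -2.83440281e-05,
        1.27370640e+00, -3.69008377e-02]), 'joint_vel': array([ 1.77855092e-03, -4.65379417e-04,  4.93868285e-04, -6.25390872e-05,
        4.25110613e-04, -8.09587743e-04]), 'joint_torque': array([-8.66019436e-04, -5.15098679e+01, -3.67322767e+01, -1.33685012e-04,
        1.25053813e-02, -2.11580436e-05]), 'tool_pos': array([0.30524672, 0.60125525, 0.24695743]), 'tcp_rot': array([-0.73103854, -3.05475804,  0.00341326]), 'wrist_force': array([-0.12512472, -0.55847137, -0.37549132]), 'torque': array([-0.05743889, -0.04608133, -0.03494969]), 'grip_force': 0.0, 'width': 1.001039455601265}
top 581.4123509601444 316.4934363738899 231.94998689760158 [ 0.25654701 -0.01702925  1.69162692] [-2.14064028  2.09365174 -0.19739906]
scene 458.9479178739434 318.539244412365 244.02138154943108 [ 1.39346004 -0.09722567  0.77635913] [-1.74733427 -1.64215849  0.74933493]
```

View pics/top0.png

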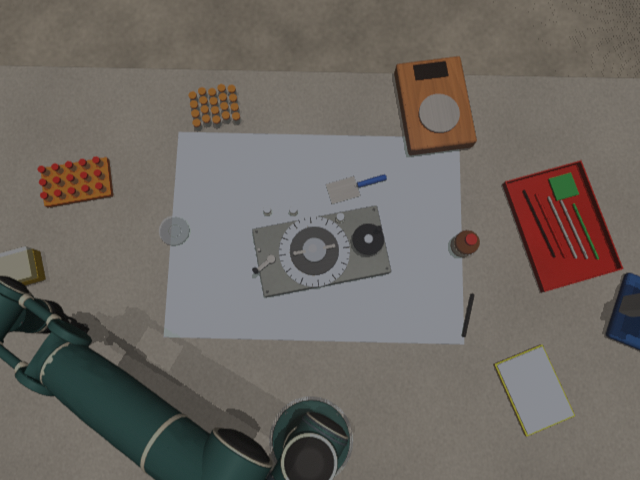

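View pics/scene0.png

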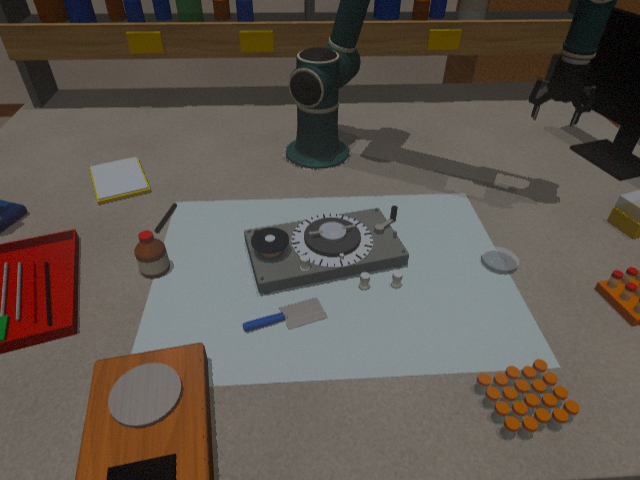

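The top view shows the stage around (320,250): crank at (368,239), table at (315,250), lever post at (255,271), and the vials and spatula behind it. I'll enlarge these areas.

```bash
python3 - <<'E'
from h import *
import pickle
c=pickle.load(open('top0.pkl','rb'))['color'][200:300,250:395]
cv2.imwrite('pics/topc.png',cv2.resize(c,None,fx=5.5,fy=5.5,interpolation=cv2.INTER_CUBIC))
c=pickle.load(open('scene0.pkl','rb'))['color'][200:292,240:412]
cv2.imwrite('pics/scenec.png',cv2.resize(c,None,fx=4.5,fy=4.5,interpolation=cv2.INTER_CUBIC))
E
```

```text
(no output)
```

View pics/topc.png

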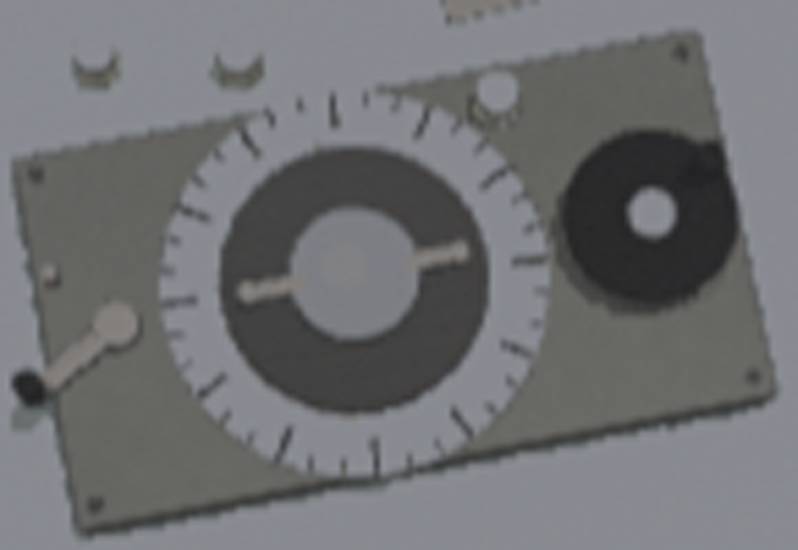

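View pics/scenec.png

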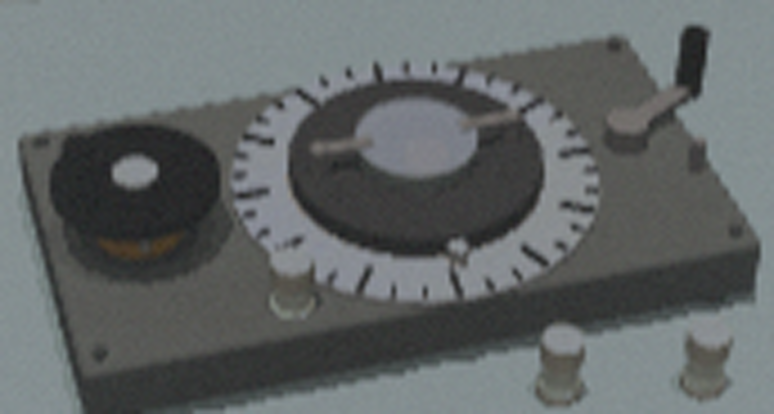

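Crop reading: in the top crop the crank disc is at (652,217), the grip bump at (708,157), the table at (354,280), the lever pivot at (116,325) and the post top at (30,388). In the scene crop the pointer tip is at about (457,247) and the stop pin at (697,157).

```bash
python3 - <<'E'
from h import *
import pickle
t=pickle.load(open('top0.pkl','rb'));s=pickle.load(open('scene0.pkl','rb'))
T=lambda u,v,z:at(t,250+u/5.5-.4,200+v/5.5-.4,z)
S=lambda u,v,z:at(s,240+u/4.5-.4,200+v/4.5-.4,z)
for n,p in dict(c1=(14,160,.045),c2=(697,30,.045),c3=(775,390,.045),c4=(80,525,.045),crank=(650,217,.083),hub=(652,212,.09),grip=(710,157,.125),table=(354,280,.05),ring=(355,285,.047),pivot=(116,325,.06),post=(30,386,.095),pin=(50,272,.06),vialA=(497,92,.077)).items(): print(n,T(*p).round(4))
print('S');
for n,p in dict(point=(457,247,.058),crank=(135,180,.083),table=(415,168,.05),hub=(135,172,.09),post=(695,35,.095),pin=(697,145,.06),pivot=(628,125,.06),bdcorner=(85,380,.045),rib1=(457,288,.046),rib0=(457,275,.046),screw=(100,352,.045)).items(): print(n,S(*p).round(4))
E
```

```text
c1 [0.5831 0.1839 0.045 ]
c2 [ 0.661  -0.1746  0.045 ]
c3 [ 0.4703 -0.2155  0.045 ]
c4 [0.3926 0.1415 0.045 ]
crank [ 0.5529 -0.1472  0.083 ]
hub [ 0.5542 -0.1477  0.09  ]
grip [ 0.5763 -0.1736  0.125 ]
table [0.5223 0.0037 0.05  ]
ring [0.5202 0.0031 0.047 ]
pivot [0.4945 0.1256 0.06  ]
post [0.4575 0.1646 0.095 ]
pin [0.5215 0.1608 0.06  ]
vialA [ 0.618  -0.0683  0.077 ]
S
point [0.5913 0.0165 0.058 ]
crank [ 0.5573 -0.1505  0.083 ]
table [0.5156 0.0014 0.05  ]
hub [ 0.5592 -0.15    0.09  ]
post [0.4611 0.1634 0.095 ]
pin [0.5163 0.158  0.06  ]
pivot [0.4965 0.1227 0.06  ]
bdcorner [ 0.6652 -0.1758  0.045 ]
rib1 [0.6099 0.015  0.046 ]
rib0 [0.5999 0.0161 0.046 ]
screw [ 0.6458 -0.1689  0.045 ]
```

```bash
cat >> h.py <<'E'
def go(p,Rt=None):
    s=readout.read_state(); A=R.from_rotvec(s['tcp_rot']); d=A.inv().apply(np.array(p)-s['tool_pos'])*1000
    w=np.zeros(3) if Rt is None else (A.inv()*Rt).as_rotvec(degrees=True)
    print('t',round(s['time'],2),'pos',s['tool_pos'].round(4),'F',s['wrist_force'].round(2),'d_mm',d.round(2),'turn',w.round(2))
def down(yaw): # tool x at world yaw, tool z down
    return R.from_euler('z',yaw,degrees=True)*R.from_euler('x',180,degrees=True)
E
python3 - <<'E'
from h import *
s=readout.read_state(); A=R.from_rotvec(s['tcp_rot']); print(A.as_matrix().round(3))
c=read_camera('wrist'); Cm=np.array(c['attitude']); Cm=R.from_rotvec(Cm) if Cm.shape==(3,) else R.from_matrix(Cm)
print('cam in tool',A.inv().apply(np.array(c['origin'])-s['tool_pos']).round(4),(A.inv()*Cm).as_matrix().round(3),c['fx'],c['cx'],c['cy'])
for y in (0,90,180,-90,-15,165): print(y); go((.55,-.13,.25),down(y))
E
```

```text
[[-0.892  0.453 -0.001]
 [ 0.453  0.892 -0.002]
 [ 0.    -0.002 -1.   ]]
cam in tool [ 0.0646  0.0004 -0.126 ] [[-0.    -0.965 -0.263]
 [ 1.    -0.001  0.   ]
 [-0.001 -0.263  0.965]] 396.187909408348 317.31467317647645 235.97864849273387
0
t 0.15 pos [0.3053 0.6014 0.2472] F [ 0.73 -0.22 -0.23] d_mm [-549.27 -541.42   -1.85] turn [-4.0000e-02  1.3000e-01  1.5308e+02]
90
t 0.15 pos [0.3053 0.6014 0.2472] F [ 0.73 -0.22 -0.23] d_mm [-549.27 -541.42   -1.85] turn [-9.000e-02  5.000e-02  6.308e+01]
180
t 0.15 pos [0.3053 0.6014 0.2472] F [ 0.73 -0.22 -0.23] d_mm [-549.27 -541.42   -1.85] turn [ -0.1   -0.03 -26.92]
-90
t 0.15 pos [0.3053 0.6014 0.2472] F [ 0.73 -0.22 -0.23] d_mm [-549.27 -541.42   -1.85] turn [-6.0000e-02 -1.0000e-01 -1.1692e+02]
-15
t 0.15 pos [0.3053 0.6014 0.2472] F [ 0.73 -0.22 -0.23] d_mm [-549.27 -541.42   -1.85] turn [-2.0000e-02  1.5000e-01  1.6808e+02]
165
t 0.15 pos [0.3053 0.6014 0.2472] F [ 0.73 -0.22 -0.23] d_mm [-549.27 -541.42   -1.85] turn [-1.000e-01 -1.000e-02 -1.192e+01]
```

```bash
python3 - <<'E'
from h import *
go((.56,-.06,.25),down(90))
E
```

```text
t 0.15 pos [0.3053 0.6014 0.2472] F [ 0.73 -0.22 -0.23] d_mm [-526.5  -474.48   -1.96] turn [-9.000e-02  5.000e-02  6.308e+01]
```

>>> jog_arm(deltas=[-0.263, -0.237, 0, 0, 0, 31.5, 1, -0.263, -0.237, 0, 0, 0, 31.5, 1, -0.263, -0.237, 0, 0, 0, 31.5, 1, -0.263, -0.237, 0, 0, 0, 31.5, 1, -0.263, -0.237, 0, 0, 0, 31.5, 1, -0.263, -0.237, 0, 0, 0, 31.5, 1, -0.263, -0.237, 0, 0, 0, 31.5, 1, -0.263, -0.237, 0, 0, 0, 31.5, 1])

```text
time: 0.95
tool_pos: [0.434, 0.2667, 0.248]
tcp_rot: [1.54, 2.737, -0.003]
wrist_force: [-0.2, 0.6, 0.5]
width: 1.0
grip_force: 0.0
```

```bash
python3 - <<'E'
from h import *
go((.56,-.06,.25),down(90))
E
```

```text
t 0.95 pos [0.434  0.2667 0.248 ] F [-0.23  0.61  0.49] d_mm [-344.65  -61.99   -1.16] turn [-1.000e-02  1.300e-01  3.128e+01]
```

>>> jog_arm(deltas=[-0.345, -0.062, 0, 0, 0, 31.3, 1, -0.345, -0.062, 0, 0, 0, 31.3, 1, -0.345, -0.062, 0, 0, 0, 31.3, 1, -0.345, -0.062, 0, 0, 0, 31.3, 1, -0.345, -0.062, 0, 0, 0, 31.3, 1, -0.345, -0.062, 0, 0, 0, 31.3, 1, -0.345, -0.062, 0, 0, 0, 31.3, 1, -0.345, -0.062, 0, 0, 0, 31.3, 1])

```text
time: 1.75
tool_pos: [0.5624, -0.0596, 0.248]
tcp_rot: [2.22, 2.22, -0.001]
wrist_force: [-0.3, 0.6, -0.2]
width: 1.002
grip_force: 0.0
```

```bash
python3 - <<'E'
from h import *
import pickle
go((.56,-.06,.25),down(90))
c=read_camera('wrist'); pickle.dump(c,open('w1.pkl','wb')); cv2.imwrite('pics/w1.png',c['color']); print(c['origin'],c['attitude'])
E
```

```text
t 1.75 pos [ 0.5624 -0.0596  0.248 ] F [-0.29  0.64 -0.18] d_mm [-0.42 -2.4  -1.96] turn [ 0.05  0.12 -0.02]
[0.56411611 0.00667668 0.3738937 ] [ 2.87409940e+00 -1.09881814e-03  1.42179917e-03]
```

View pics/w1.png

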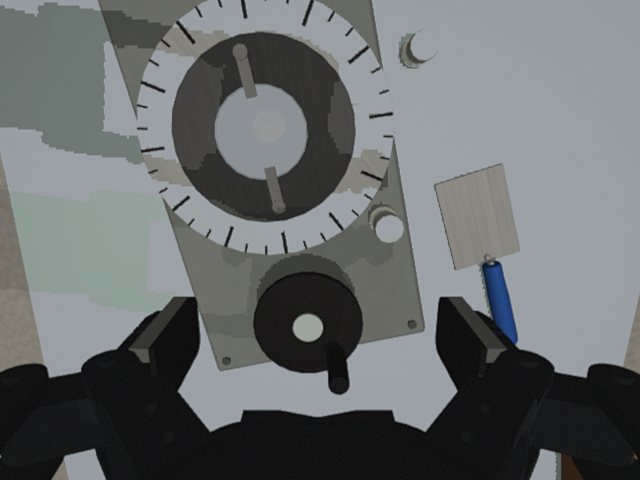

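The wrist view shows the table at (265,128), the crank disc at (308,322) and the grip top at (339,383). The pointer is probably near (352,104), so I'll enlarge that area.

```bash
python3 - <<'E'
from h import *
import pickle
c=pickle.load(open('w1.pkl','rb'))['color']
a=cv2.convertScaleAbs(c,alpha=1.4)
a=cv2.resize(a[30:200,300:410],None,fx=3.5,fy=3.5,interpolation=cv2.INTER_CUBIC)
b=cv2.convertScaleAbs(c,alpha=1.8)
b=cv2.resize(b[260:400,245:365],None,fx=3.3,fy=3.3,interpolation=cv2.INTER_CUBIC)
b=cv2.copyMakeBorder(b,0,a.shape[0]-b.shape[0],5,0,cv2.BORDER_CONSTANT)
print(a.shape,b.shape)
cv2.imwrite('pics/w1c.png',np.hstack([a,b]))
E
```

```text
(595, 385, 3) (595, 401, 3)
```

View pics/w1c.png

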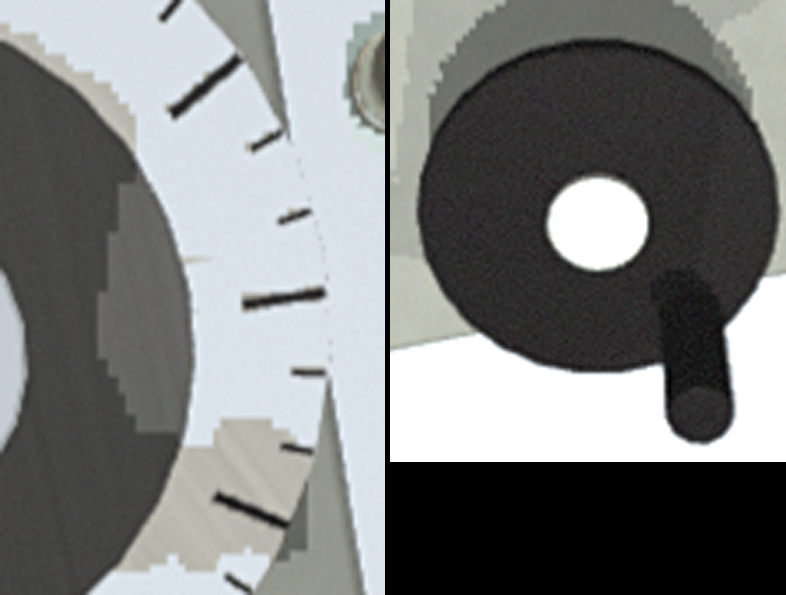

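```bash
python3 - <<'E'
from h import *
import pickle
from scipy.optimize import least_squares
c=pickle.load(open('w1.pkl','rb'))
L=[((349.4,62.3),(368.6,47.1)),((369.4,116.9),(392.6,113.4)),((361.4,171.4),(382.3,179.4)),((165,91),(140,82)),((165,149),(142,152)),((189,196),(172,210)),((231,229),(225,249)),((284,232),(286,252)),((194,41),(177,22)),((245,18),(242,-1)),((304,25),(312,4))]
P=np.array([[at(c,*q,.047)[:2] for q in l] for l in L])
def f(x):
    d=P-x[:2]; a=np.arctan2(d[...,1],d[...,0])-x[2]; a=(a+np.pi/12)%(np.pi/6)-np.pi/12
    return np.r_[(a*np.linalg.norm(d,axis=2)).ravel(),(np.linalg.norm(d[:,0],axis=1)-.0825)]
r=least_squares(f,[.52,.003,np.radians(7.5)],loss='soft_l1',f_scale=.001); cx,cy,a0=r.x
print(r.x[:2],np.degrees(a0),(np.abs(r.fun).max()*1e3).round(2)); print((r.fun*1e3).round(1))
g=cv2.cvtColor(c['color'],cv2.COLOR_BGR2GRAY).astype(np.float32)
ang=np.arange(-30,50,.25); rad=np.arange(.066,.104,.0003)
for z in (.058,):
    M=np.array([[pix(c,(cx+ri*np.cos(np.radians(t)),cy+ri*np.sin(np.radians(t)),z)) for t in ang] for ri in rad],np.float32)
    u=cv2.remap(g,M[...,0],M[...,1],cv2.INTER_LINEAR)
k=(rad>.0725)&(rad<.0805); pr=u[k].mean(0); 
for t,v in list(zip(ang,pr))[::1]:
    if 2<t<30: print(t,round(float(v),1),end=' | ')
v=cv2.createCLAHE(8,(4,8)).apply(np.clip(u,0,255).astype(np.uint8))
cv2.imwrite('pics/polar.png',cv2.resize(v,(800,380)))
for q,z,n in (((308,322),.083,'disc'),((307.5,327.5),.09,'hub'),((338.3,384.5),.125,'grip top')): print(n,at(c,*q,z).round(4))
E
```

```text
[0.52327308 0.00278528] 8.232681447684365 3.3
[ 0.  -0.5 -0.  -0.  -0.   0.3 -0.4  0.4  1.   0.6 -0.5 -0.6 -0.6  0.3
  0.8 -0.4 -0.7  0.4  0.6  0.4 -0.3 -0.7  1.2  0.7  0.7  0.8  0.2  0.7
  3.3  0.6  1.9  0.8  1.2]
2.25 160.7 | 2.5 160.8 | 2.75 160.7 | 3.0 160.6 | 3.25 160.7 | 3.5 160.7 | 3.75 160.4 | 4.0 160.3 | 4.25 160.2 | 4.5 160.4 | 4.75 160.7 | 5.0 160.8 | 5.25 160.7 | 5.5 160.6 | 5.75 160.4 | 6.0 160.4 | 6.25 160.4 | 6.5 160.5 | 6.75 160.7 | 7.0 160.7 | 7.25 160.7 | 7.5 160.6 | 7.75 160.5 | 8.0 160.4 | 8.25 160.5 | 8.5 160.6 | 8.75 160.6 | 9.0 160.6 | 9.25 160.5 | 9.5 160.5 | 9.75 160.6 | 10.0 160.4 | 10.25 160.2 | 10.5 160.4 | 10.75 160.4 | 11.0 160.4 | 11.25 160.3 | 11.5 160.1 | 11.75 160.1 | 12.0 160.2 | 12.25 160.3 | 12.5 160.4 | 12.75 160.5 | 13.0 160.5 | 13.25 160.6 | 13.5 160.5 | 13.75 160.4 | 14.0 160.3 | 14.25 160.0 | 14.5 159.8 | 14.75 159.8 | 15.0 160.0 | 15.25 160.3 | 15.5 160.4 | 15.75 159.5 | 16.0 157.7 | 16.25 155.8 | 16.5 154.4 | 16.75 154.2 | 17.0 155.4 | 17.25 157.2 | 17.5 158.8 | 17.75 160.2 | 18.0 160.5 | 18.25 160.3 | 18.5 160.2 | 18.75 160.0 | 19.0 159.9 | 19.25 160.0 | 19.5 160.2 | 19.75 160.2 | 20.0 160.3 | 20.25 160.3 | 20.5 160.1 | 20.75 159.9 | 21.0 159.9 | 21.25 160.1 | 21.5 160.1 | 21.75 160.0 | 22.0 160.0 | 22.25 160.2 | 22.5 160.2 | 22.75 160.2 | 23.0 160.2 | 23.25 160.1 | 23.5 160.0 | 23.75 159.9 | 24.0 159.9 | 24.25 159.9 | 24.5 160.0 | 24.75 160.1 | 25.0 160.1 | 25.25 159.8 | 25.5 159.7 | 25.75 159.7 | 26.0 159.8 | 26.25 159.9 | 26.5 160.0 | 26.75 160.0 | 27.0 160.0 | 27.25 160.1 | 27.5 160.1 | 27.75 159.9 | 28.0 159.9 | 28.25 160.1 | 28.5 160.1 | 28.75 159.9 | 29.0 159.8 | 29.25 159.9 | 29.5 160.2 | 29.75 160.2 | disc [ 0.5568 -0.1452  0.083 ]
hub [ 0.5565 -0.1464  0.09  ]
grip top [ 0.5795 -0.1734  0.125 ]
```

View pics/polar.png

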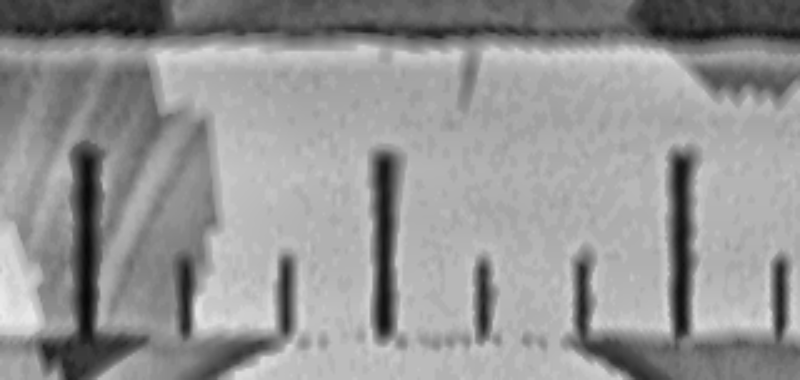

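```bash
python3 - <<'E'
from h import *
import pickle
c=pickle.load(open('w1.pkl','rb')); s=pickle.load(open('scene0.pkl','rb'))
a=c['color'][80:130,340:380].astype(float); a=np.clip((a-130)*3.2,0,255).astype(np.uint8)
b=s['color'][238:274,320:365].astype(float); b=np.clip((b-40)*1.6,0,255).astype(np.uint8)
a=cv2.resize(a,(400,500),interpolation=cv2.INTER_CUBIC); b=cv2.resize(b,(400,320),interpolation=cv2.INTER_CUBIC)
b=cv2.copyMakeBorder(b,0,180,0,0,cv2.BORDER_CONSTANT)
cv2.imwrite('pics/p2.png',np.hstack([a,b]))
cx,cy=.52327,.00279
for t in (8,10,12,14,16,38.23): print(t,[ (pix(s,(cx+r*np.cos(np.radians(t))-.0035,cy+r*np.sin(np.radians(t))-.001,.058))-[320,238])*[400/45,320/36]+[400,0] for r in (.0805,)], [(pix(c,(cx+r*np.cos(np.radians(t)),cy+r*np.sin(np.radians(t)),.058))-[340,80])*10 for r in (.0805,)])
E
```

```text
8 [array([578.10156655, 167.60046082])] [array([277.30735807, 374.38836761])]
10 [array([588.40887094, 166.09384058])] [array([272.74393008, 336.40280072])]
12 [array([598.60373737, 164.34660376])] [array([266.88108678, 298.46777319])]
14 [array([608.6718841 , 162.36160646])] [array([259.71682414, 260.63187908])]
16 [array([618.59927978, 160.14208016])] [array([251.25088848, 222.94427527])]
38.23 [array([715.67330527, 120.99082453])] [array([  71.39052816, -171.14903625])]
```

View pics/p2.png

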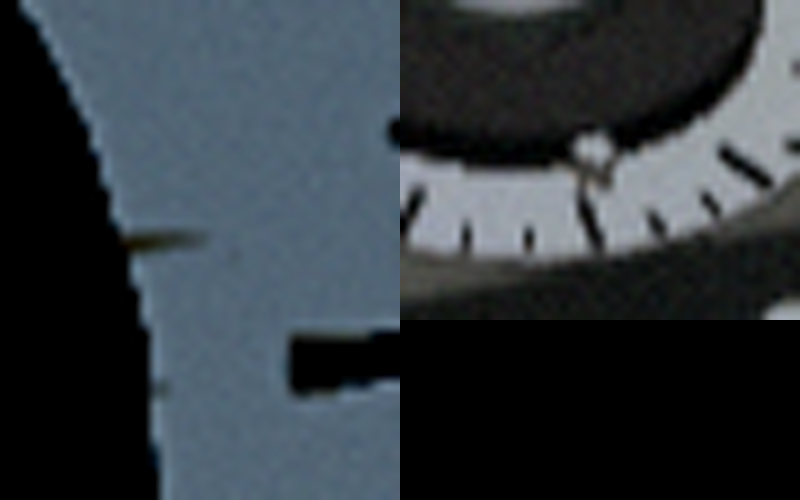

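Using both edges, the pointer stands at about 12° in the world frame and the mark at about 38.2°, so there are roughly 26° to go (about 3.3 crank turns). The grip is at about (0.5795, -0.1734), so I'll move over it and down.

>>> jog_arm(deltas=[-0.05, 0.0085, 0.03, 0, 0, 0, 0.2, -0.1, 0.0171, 0.06, 0, 0, 0, 0.2, -0.1138, 0.0171, 0.08, 0, 0, 0, 0.2, -0.1138, 0.0171, 0.08, 0, 0, 0, 0.2, -0.1138, 0.0171, 0.1, 0, 0, 0, 0.2, -0.1138, 0.0171, 0.12, 0, 0, 0, 0.2, -0.1138, 0.0171, 0.14, 0, 0, 0, 0.2, -0.1138, 0.0171, 0.14, 0, 0, 0, 0.2])

```text
time: 2.6
tool_pos: [0.5761, -0.1654, 0.1057]
tcp_rot: [-2.21, -2.225, 0.003]
wrist_force: [0.2, -0.3, 0.0]
width: 0.598
grip_force: 0.0
```

```bash
python3 - <<'E'
from h import *
import pickle
go((.5795,-.1734,.108),down(90))
c=read_camera('wrist'); pickle.dump(c,open('w2.pkl','wb'))
b=cv2.convertScaleAbs(c['color'],alpha=1.8); cv2.imwrite('pics/w2.png',b)
E
```

```text
t 2.6 pos [ 0.5761 -0.1654  0.1057] F [ 0.18 -0.27  0.  ] d_mm [-7.98  3.32 -2.38] turn [-0.32 -0.16  0.38]
```

View pics/w2.png

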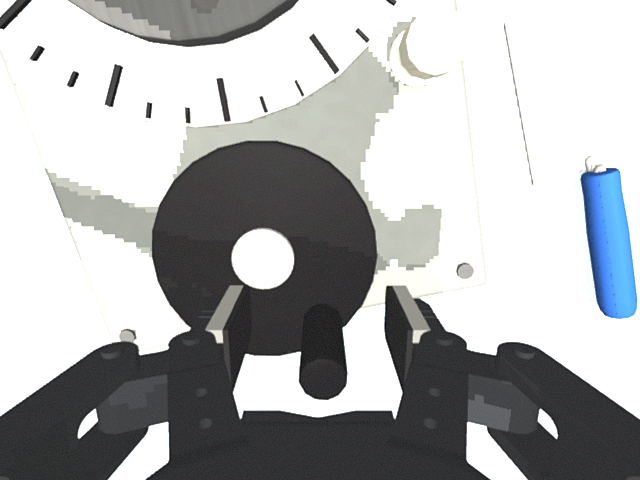

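The grip (top at (323,379)) stands between the pads, with the disc centred at (265,248). I'll refine the axis position.

```bash
python3 - <<'E'
from h import *
import pickle
c=pickle.load(open('w2.pkl','rb'))
for q,z,n in (((265,248),.083,'disc'),((262.8,259),.085,'hub'),((323.5,379),.125,'grip top'),((322,308),.09,'foot~')): print(n,at(c,*q,z).round(4))
go((.5795,-.1734,.108),down(90))
E
```

```text
disc [ 0.5571 -0.1449  0.083 ]
hub [ 0.5564 -0.1487  0.085 ]
grip top [ 0.58   -0.1743  0.125 ]
foot~ [ 0.5797 -0.167   0.09  ]
t 2.65 pos [ 0.5773 -0.1661  0.1073] F [-0.05  0.79 -0.56] d_mm [-7.34  2.19 -0.68] turn [-0.18 -0.1   0.38]
```

>>> jog_arm(deltas=[0, 0.0007, 0, 0, 0, 0, 0.2, 0, 0.0007, 0, 0, 0, 0, -0.4, 0, 0.0007, 0, 0, 0, 0, -1, 0, 0.0007, 0, 0, 0, 0, -1, 0, 0.0007, 0, 0, 0, 0, -1, 0, 0.0007, 0, 0, 0, 0, -1], squeeze=70)

```text
time: 3.25
tool_pos: [0.5796, -0.1689, 0.1092]
tcp_rot: [2.215, 2.226, 0.001]
wrist_force: [-0.4, 0.3, 3.5]
width: 0.164
grip_force: 68.1
```

```bash
python3 - <<'E'
from h import *
go((.58,-.1738,.108),down(90)); print(readout.read_state()['width']*85,readout.read_state()['grip_force'])
E
```

```text
t 3.25 pos [ 0.5796 -0.1689  0.1092] F [-0.35  0.32  3.48] d_mm [-4.91  0.38  1.18] turn [0.08 0.02 0.27]
13.930363805106333 68.11662554740906
```

>>> jog_arm(deltas=[0, 0, 0.001, 0, 0, 0, -1, 0, 0, 0.002, 0, 0, 0, -1, 0, 0, 0.003, 0, 0, 0, -1, 0, 0, 0.003, 0, 0, 0, -1, 0, 0, 0.003, 0, 0, 0, -1])

```text
time: 3.75
tool_pos: [0.5795, -0.169, 0.1055]
tcp_rot: [2.215, 2.226, 0.0]
wrist_force: [1.6, -1.0, 3.7]
width: 0.168
grip_force: 68.2
```

>>> jog_arm(deltas=[0, 0, 0.0005, 0, 0, 0, -1, 0, 0, 0.001, 0, 0, 0, -1, 0, 0, 0.001, 0, 0, 0, -1, 0, 0, 0.001, 0, 0, 0, -1])

```text
time: 4.15
tool_pos: [0.5795, -0.1689, 0.1046]
tcp_rot: [2.215, 2.226, 0.0]
wrist_force: [2.9, -1.5, 4.4]
width: 0.165
grip_force: 68.2
```

>>> jog_arm(deltas=[0, 0, 0.0005, 0, 0, 0, -1, 0, 0, 0.001, 0, 0, 0, -1, 0, 0, 0.001, 0, 0, 0, -1])

```text
time: 4.45
tool_pos: [0.5794, -0.1689, 0.1035]
tcp_rot: [2.215, 2.226, 0.0]
wrist_force: [3.4, -2.9, 4.8]
width: 0.165
grip_force: 68.2
```

>>> jog_arm(deltas=[0, 0, 0.0005, 0, 0, 0, -1, 0, 0, 0.001, 0, 0, 0, -1, 0, 0, 0.001, 0, 0, 0, -1])

```text
time: 4.75
tool_pos: [0.5794, -0.1688, 0.1025]
tcp_rot: [2.215, 2.226, 0.0]
wrist_force: [3.9, -3.4, 4.0]
width: 0.168
grip_force: 68.3
```

>>> jog_arm(deltas=[0, 0, 0.0005, 0, 0, 0, -1, 0, 0, 0.001, 0, 0, 0, -1, 0, 0, 0.001, 0, 0, 0, -1])

```text
time: 5.05
tool_pos: [0.5795, -0.1687, 0.102]
tcp_rot: [2.215, 2.226, 0.001]
wrist_force: [1.9, -3.2, 6.6]
width: 0.164
grip_force: 68.5
```

>>> jog_arm(deltas=[0, 0, 0.0005, 0, 0, 0, -1, 0, 0, 0.0005, 0, 0, 0, -1, 0, 0, 0.0005, 0, 0, 0, -1])

```text
time: 5.35
tool_pos: [0.5796, -0.1687, 0.1019]
tcp_rot: [2.215, 2.226, 0.001]
wrist_force: [3.0, -2.5, 8.6]
width: 0.164
grip_force: 68.6
```

```bash
python3 - <<'E'
from h import *
go((.5795,-.1689,.108),down(90))
E
```

```text
t 5.35 pos [ 0.5796 -0.1687  0.1019] F [ 3.05 -2.45  8.62] d_mm [-0.23 -0.13 -6.14] turn [0.07 0.02 0.29]
```

```bash
cat >> h.py <<'E'
def circ(th0,step=15,n=8,r=35):
    t=np.radians(th0-step*np.arange(1,n+1)); a=np.radians(th0)
    print(th0,'->',th0-step*n,[(round(r*(np.sin(x)-np.sin(a))/1e3,4),round(r*(np.cos(x)-np.cos(a))/1e3,4)) for x in t])
E
python3 - <<'E'
from h import *
circ(-50,15,4); circ(-110,15,8);circ(-230,15,8);circ(-350,15,8)
E
```

```text
-50 -> -110 [(np.float64(-0.0049), np.float64(-0.0077)), (np.float64(-0.0077), np.float64(-0.0164)), (np.float64(-0.0081), np.float64(-0.0255)), (np.float64(-0.0061), np.float64(-0.0345))]
-110 -> -230 [(np.float64(0.0042), np.float64(-0.0081)), (np.float64(0.0104), np.float64(-0.0148)), (np.float64(0.0181), np.float64(-0.0198)), (np.float64(0.0268), np.float64(-0.0225)), (np.float64(0.0359), np.float64(-0.0229)), (np.float64(0.0449), np.float64(-0.0209)), (np.float64(0.053), np.float64(-0.0167)), (np.float64(0.0597), np.float64(-0.0105))]
-230 -> -350 [(np.float64(0.0049), np.float64(0.0077)), (np.float64(0.0077), np.float64(0.0164)), (np.float64(0.0081), np.float64(0.0255)), (np.float64(0.0061), np.float64(0.0345)), (np.float64(0.0019), np.float64(0.0426)), (np.float64(-0.0043), np.float64(0.0493)), (np.float64(-0.012), np.float64(0.0542)), (np.float64(-0.0207), np.float64(0.057))]
-350 -> -470 [(np.float64(-0.0091), np.float64(0.0004)), (np.float64(-0.018), np.float64(-0.0016)), (np.float64(-0.0262), np.float64(-0.0058)), (np.float64(-0.0329), np.float64(-0.012)), (np.float64(-0.0378), np.float64(-0.0197)), (np.float64(-0.0405), np.float64(-0.0284)), (np.float64(-0.0409), np.float64(-0.0375)), (np.float64(-0.039), np.float64(-0.0464))]
```

>>> jog_arm(deltas=[0, 0, 0.0005, 0, 0, 0, -1, -0.0049, -0.0077, 0.0005, 0, 0, 0, -1, -0.0077, -0.0164, 0.0005, 0, 0, 0, -1, -0.0081, -0.0255, 0.0005, 0, 0, 0, -1, -0.0061, -0.0345, 0.0005, 0, 0, 0, -1, -0.0061, -0.0345, 0.0005, 0, 0, 0, -1])

```text
time: 5.95
tool_pos: [0.5438, -0.1773, 0.1018]
tcp_rot: [2.213, 2.226, -0.005]
wrist_force: [-1.4, -10.3, 10.2]
width: 0.162
grip_force: 69.3
```

```bash
python3 - <<'E'
from h import *
go((.5795,-.1689,.108),down(90)); print(readout.read_state()['torque'])
E
```

```text
t 5.95 pos [ 0.5438 -0.1773  0.1018] F [ -1.4  -10.33  10.18] d_mm [ 8.16 35.7  -6.26] turn [-0.    0.25  0.33]
[-1.74634524  0.2600055  -0.02188228]
```

```bash
python3 - <<'E'
from h import *
import builtins
def circ2(th0,ox,oy,oz,n=8,step=15,r=35):
    t=np.radians(th0-step*np.arange(1,n+1)); a=np.radians(th0)
    print(', '.join(f'{r*(np.sin(x)-np.sin(a))/1e3+ox:.4f}, {r*(np.cos(x)-np.cos(a))/1e3+oy:.4f}, {oz}, 0, 0, 0, -1' for x in t))
circ2(-108,-.0025,0,0)
E
cat >> h.py <<'E'
def circ2(th0,ox=0,oy=0,oz=0,n=8,step=15,r=35):
    t=np.radians(th0-step*np.arange(1,n+1)); a=np.radians(th0)
    print(', '.join(f'{r*(np.sin(x)-np.sin(a))/1e3+ox:.4f}, {r*(np.cos(x)-np.cos(a))/1e3+oy:.4f}, {oz}, 0, 0, 0, -1' for x in t))
E
```

```text
0.0014, -0.0082, 0, 0, 0, 0, -1, 0.0074, -0.0152, 0, 0, 0, 0, -1, 0.0149, -0.0204, 0, 0, 0, 0, -1, 0.0235, -0.0234, 0, 0, 0, 0, -1, 0.0326, -0.0241, 0, 0, 0, 0, -1, 0.0416, -0.0225, 0, 0, 0, 0, -1, 0.0498, -0.0185, 0, 0, 0, 0, -1, 0.0568, -0.0126, 0, 0, 0, 0, -1
```

>>> jog_arm(deltas=[0.0014, -0.0082, 0, 0, 0, 0, -1, 0.0074, -0.0152, 0, 0, 0, 0, -1, 0.0149, -0.0204, 0, 0, 0, 0, -1, 0.0235, -0.0234, 0, 0, 0, 0, -1, 0.0326, -0.0241, 0, 0, 0, 0, -1])

```text
time: 6.45
tool_pos: [0.5197, -0.1428, 0.1018]
tcp_rot: [2.216, 2.227, -0.002]
wrist_force: [-0.1, -3.5, 12.9]
width: 0.168
grip_force: 69.5
```

```bash
python3 - <<'E'
from h import *
go((.5795,-.1689,.108),down(90)); print(readout.read_state()['joint_vel'].round(3))
E
```

```text
t 6.45 pos [ 0.5197 -0.1428  0.1018] F [-0.08 -3.46 12.88] d_mm [-26.43  59.72  -6.23] turn [-0.05  0.05  0.27]
[ 0.161 -0.053  0.06   0.007 -0.027  0.156]
```

```bash
python3 - <<'E'
from h import *
circ2(-183,0,0,-.0003); circ2(-303);circ2(-63)
E
```

```text
0.0090, 0.0017, -0.0003, 0, 0, 0, -1, 0.0172, 0.0056, -0.0003, 0, 0, 0, -1, 0.0242, 0.0115, -0.0003, 0, 0, 0, -1, 0.0294, 0.0191, -0.0003, 0, 0, 0, -1, 0.0324, 0.0277, -0.0003, 0, 0, 0, -1, 0.0331, 0.0368, -0.0003, 0, 0, 0, -1, 0.0315, 0.0458, -0.0003, 0, 0, 0, -1, 0.0275, 0.0540, -0.0003, 0, 0, 0, -1
-0.0059, 0.0069, 0, 0, 0, 0, -1, -0.0135, 0.0121, 0, 0, 0, 0, -1, -0.0221, 0.0152, 0, 0, 0, 0, -1, -0.0312, 0.0159, 0, 0, 0, 0, -1, -0.0402, 0.0142, 0, 0, 0, 0, -1, -0.0484, 0.0103, 0, 0, 0, 0, -1, -0.0554, 0.0044, 0, 0, 0, 0, -1, -0.0605, -0.0032, 0, 0, 0, 0, -1
-0.0030, -0.0086, 0, 0, 0, 0, -1, -0.0038, -0.0177, 0, 0, 0, 0, -1, -0.0021, -0.0267, 0, 0, 0, 0, -1, 0.0018, -0.0350, 0, 0, 0, 0, -1, 0.0078, -0.0419, 0, 0, 0, 0, -1, 0.0153, -0.0471, 0, 0, 0, 0, -1, 0.0239, -0.0501, 0, 0, 0, 0, -1, 0.0330, -0.0508, 0, 0, 0, 0, -1
```

>>> jog_arm(deltas=[0.009, 0.0017, -0.0003, 0, 0, 0, -1, 0.0172, 0.0056, -0.0003, 0, 0, 0, -1, 0.0242, 0.0115, -0.0003, 0, 0, 0, -1, 0.0294, 0.0191, -0.0003, 0, 0, 0, -1, 0.0324, 0.0277, -0.0003, 0, 0, 0, -1, 0.0331, 0.0368, -0.0003, 0, 0, 0, -1, 0.0315, 0.0458, -0.0003, 0, 0, 0, -1, 0.0275, 0.054, -0.0003, 0, 0, 0, -1])

```text
time: 7.25
tool_pos: [0.5731, -0.1143, 0.1017]
tcp_rot: [-2.213, -2.226, 0.003]
wrist_force: [-4.5, -1.6, 15.9]
width: 0.164
grip_force: 69.5
```

```bash
cat >> h.py <<'E'
def ang(C=(.5546,-.1440)):
    s=readout.read_state(); d=s['tool_pos'][:2]-C; print('t',round(s['time'],2),'ang',np.degrees(np.arctan2(d[1],d[0])).round(1),'r',np.hypot(*d).round(4),'z',s['tool_pos'][2].round(4),'F',s['wrist_force'].round(1))
E
python3 - <<'E'
from h import *
ang()
E
```

```text
t 7.25 ang 58.2 r 0.035 z 0.1017 F [-4.5 -1.6 15.9]
```

>>> jog_arm(deltas=[-0.0059, 0.0069, -0.001, 0, 0, 0, -1, -0.0135, 0.0121, -0.001, 0, 0, 0, -1, -0.0221, 0.0152, -0.001, 0, 0, 0, -1, -0.0312, 0.0159, -0.001, 0, 0, 0, -1, -0.0402, 0.0142, -0.001, 0, 0, 0, -1, -0.0484, 0.0103, -0.001, 0, 0, 0, -1, -0.0554, 0.0044, -0.001, 0, 0, 0, -1, -0.0605, -0.0032, -0.001, 0, 0, 0, -1])

```text
time: 8.05
tool_pos: [0.5721, -0.1747, 0.1022]
tcp_rot: [2.216, 2.226, 0.003]
wrist_force: [3.7, 0.0, 6.7]
width: 0.167
grip_force: 69.1
```

```bash
python3 - <<'E'
from h import *
ang()
s=read_camera('scene')['color']; import pickle; pickle.dump(s,open('s1.pkl','wb'))
E
```

```text
t 8.05 ang -60.3 r 0.0353 z 0.1022 F [3.7 0.  6.7]
```

```bash
cat >> h.py <<'E'
def circ3(th0,z0,n=8,step=15,r=35,ox=0,oy=0,b=-.3):
    a=np.radians(th0)
    for k in range(1,n+1):
        x=np.radians(th0-step*k); z=b-.85*np.sin(x)-z0
        print(f'{r*(np.sin(x)-np.sin(a))/1e3+ox:.4f}, {r*(np.cos(x)-np.cos(a))/1e3+oy:.4f}, {z/1e3:.4f}, 0, 0, 0, -1',end=', ')
    print('endz',z+z0)
E
python3 - <<'E'
from h import *
circ3(-63,-.8); 
E
```

```text
-0.0030, -0.0086, 0.0013, 0, 0, 0, -1, -0.0038, -0.0177, 0.0013, 0, 0, 0, -1, -0.0021, -0.0267, 0.0013, 0, 0, 0, -1, 0.0018, -0.0350, 0.0012, 0, 0, 0, -1, 0.0078, -0.0419, 0.0011, 0, 0, 0, -1, 0.0153, -0.0471, 0.0009, 0, 0, 0, -1, 0.0239, -0.0501, 0.0007, 0, 0, 0, -1, 0.0330, -0.0508, 0.0005, 0, 0, 0, -1, endz -0.344485562806502
```

>>> jog_arm(deltas=[0, 0, 0.0013, 0, 0, 0, -1, -0.003, -0.0086, 0.0013, 0, 0, 0, -1, -0.0038, -0.0177, 0.0013, 0, 0, 0, -1, -0.0021, -0.0267, 0.0013, 0, 0, 0, -1, 0.0018, -0.035, 0.0012, 0, 0, 0, -1, 0.0078, -0.0419, 0.0011, 0, 0, 0, -1, 0.0153, -0.0471, 0.0009, 0, 0, 0, -1, 0.0239, -0.0501, 0.0007, 0, 0, 0, -1])

```text
time: 8.9
tool_pos: [0.5204, -0.1518, 0.1018]
tcp_rot: [2.216, 2.227, -0.002]
wrist_force: [1.9, -3.0, 9.5]
width: 0.165
grip_force: 69.0
```

```bash
python3 - <<'E'
from h import *
ang(); circ3(-168,-.1)
E
```

```text
t 8.9 ang -167.1 r 0.0351 z 0.1018 F [ 1.9 -3.   9.5]
0.0091, -0.0007, -0.0002, 0, 0, 0, -1, 0.0181, 0.0009, -0.0005, 0, 0, 0, -1, 0.0263, 0.0049, -0.0007, 0, 0, 0, -1, 0.0333, 0.0108, -0.0008, 0, 0, 0, -1, 0.0385, 0.0183, -0.0010, 0, 0, 0, -1, 0.0415, 0.0270, -0.0010, 0, 0, 0, -1, 0.0422, 0.0361, -0.0010, 0, 0, 0, -1, 0.0406, 0.0451, -0.0010, 0, 0, 0, -1, endz -1.1083980388508805
```

Force is 9.5 N. I'll press 0.3 mm more and continue.

>>> jog_arm(deltas=[0.0091, -0.0007, 0.0001, 0, 0, 0, -1, 0.0181, 0.0009, -0.0002, 0, 0, 0, -1, 0.0263, 0.0049, -0.0004, 0, 0, 0, -1, 0.0333, 0.0108, -0.0005, 0, 0, 0, -1, 0.0385, 0.0183, -0.0007, 0, 0, 0, -1, 0.0415, 0.027, -0.0007, 0, 0, 0, -1, 0.0422, 0.0361, -0.0007, 0, 0, 0, -1, 0.0406, 0.0451, -0.0007, 0, 0, 0, -1])

```text
time: 9.7
tool_pos: [0.5642, -0.1104, 0.1017]
tcp_rot: [-2.213, -2.225, 0.005]
wrist_force: [-5.5, -3.8, 12.6]
width: 0.16
grip_force: 69.1
```

```bash
python3 - <<'E'
from h import *
ang(); circ3(-288,-.8,b=0)
s=read_camera('scene')['color']; import pickle; pickle.dump(s,open('s2.pkl','wb'))
E
```

```text
t 9.7 ang 74.1 r 0.035 z 0.1017 F [-5.5 -3.8 12.6]
-0.0039, 0.0082, 0.0001, 0, 0, 0, -1, -0.0099, 0.0152, 0.0002, 0, 0, 0, -1, -0.0174, 0.0204, 0.0004, 0, 0, 0, -1, -0.0260, 0.0234, 0.0006, 0, 0, 0, -1, -0.0351, 0.0241, 0.0008, 0, 0, 0, -1, -0.0441, 0.0225, 0.0011, 0, 0, 0, -1, -0.0523, 0.0185, 0.0013, 0, 0, 0, -1, -0.0593, 0.0126, 0.0014, 0, 0, 0, -1, endz 0.631673101655785
```

>>> jog_arm(deltas=[-0.0039, 0.0082, -0.0001, 0, 0, 0, -1, -0.0099, 0.0152, 0, 0, 0, 0, -1, -0.0174, 0.0204, 0.0002, 0, 0, 0, -1, -0.026, 0.0234, 0.0004, 0, 0, 0, -1, -0.0351, 0.0241, 0.0006, 0, 0, 0, -1, -0.0441, 0.0225, 0.0009, 0, 0, 0, -1, -0.0523, 0.0185, 0.0011, 0, 0, 0, -1, -0.0593, 0.0126, 0.0012, 0, 0, 0, -1])

```text
time: 10.55
tool_pos: [0.5797, -0.169, 0.1019]
tcp_rot: [-2.216, -2.226, -0.004]
wrist_force: [2.0, 3.5, 12.2]
width: 0.164
grip_force: 69.4
```

```bash
python3 - <<'E'
from h import *
import pickle
ang(); circ3(-48,.4,b=-.1)
c=read_camera('scene'); s0=pickle.load(open('scene0.pkl','rb'))['color']
ims=[s0,pickle.load(open('s1.pkl','rb')),pickle.load(open('s2.pkl','rb')),c['color']]
o=[cv2.resize(np.clip((i[236:272,315:375].astype(float)-40)*1.6,0,255).astype(np.uint8),(400,240),interpolation=cv2.INTER_CUBIC) for i in ims]
cv2.imwrite('pics/s4.png',np.vstack([np.hstack(o[:2]),np.hstack(o[2:])]))
E
```

```text
t 10.55 ang -44.9 r 0.0354 z 0.1019 F [ 2.   3.5 12.2]
-0.0052, -0.0075, 0.0003, 0, 0, 0, -1, -0.0082, -0.0161, 0.0003, 0, 0, 0, -1, -0.0089, -0.0253, 0.0003, 0, 0, 0, -1, -0.0073, -0.0342, 0.0003, 0, 0, 0, -1, -0.0033, -0.0425, 0.0002, 0, 0, 0, -1, 0.0026, -0.0494, 0.0001, 0, 0, 0, -1, 0.0101, -0.0546, -0.0001, 0, 0, 0, -1, 0.0187, -0.0577, -0.0003, 0, 0, 0, -1, endz 0.07672493719509543
```

View pics/s4.png

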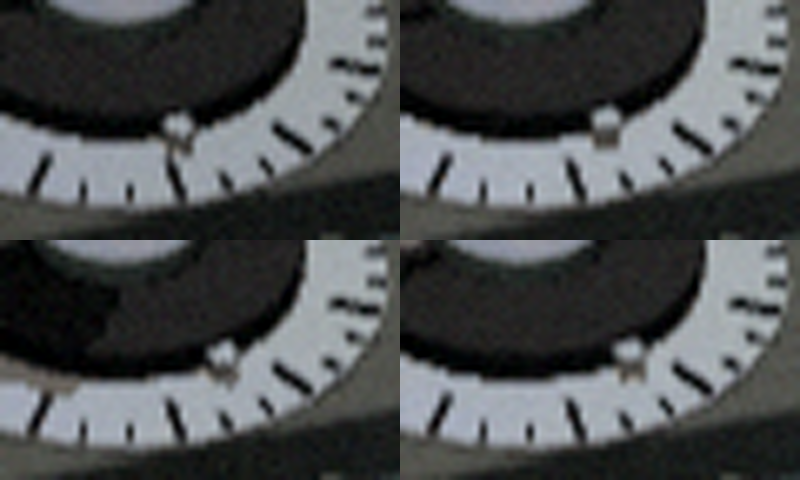

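Frames show the pointer advancing steadily, at crop x 178→205→222→230, which is about 14° done. About 12° remains, so I'll make one more turn and then look closely.

>>> jog_arm(deltas=[-0.0052, -0.0075, 0.0001, 0, 0, 0, -1, -0.0082, -0.0161, 0.0002, 0, 0, 0, -1, -0.0089, -0.0253, 0.0002, 0, 0, 0, -1, -0.0073, -0.0342, 0.0002, 0, 0, 0, -1, -0.0033, -0.0425, 0.0002, 0, 0, 0, -1, 0.0026, -0.0494, 0.0001, 0, 0, 0, -1, 0.0101, -0.0546, -0.0001, 0, 0, 0, -1, 0.0187, -0.0577, -0.0003, 0, 0, 0, -1])

```text
time: 11.4
tool_pos: [0.5204, -0.152, 0.1019]
tcp_rot: [2.216, 2.226, -0.002]
wrist_force: [-0.1, -3.0, 10.4]
width: 0.168
grip_force: 69.1
```

```bash
python3 - <<'E'
from h import *
ang(); circ3(-168,.1,b=-.1); circ3(-288,-.9,b=-.1)
E
```

```text
t 11.4 ang -166.9 r 0.0351 z 0.1019 F [-0.1 -3.  10.4]
0.0091, -0.0007, -0.0002, 0, 0, 0, -1, 0.0181, 0.0009, -0.0005, 0, 0, 0, -1, 0.0263, 0.0049, -0.0007, 0, 0, 0, -1, 0.0333, 0.0108, -0.0008, 0, 0, 0, -1, 0.0385, 0.0183, -0.0010, 0, 0, 0, -1, 0.0415, 0.0270, -0.0010, 0, 0, 0, -1, 0.0422, 0.0361, -0.0010, 0, 0, 0, -1, 0.0406, 0.0451, -0.0010, 0, 0, 0, -1, endz -0.9083980388508807
-0.0039, 0.0082, 0.0001, 0, 0, 0, -1, -0.0099, 0.0152, 0.0002, 0, 0, 0, -1, -0.0174, 0.0204, 0.0004, 0, 0, 0, -1, -0.0260, 0.0234, 0.0006, 0, 0, 0, -1, -0.0351, 0.0241, 0.0008, 0, 0, 0, -1, -0.0441, 0.0225, 0.0011, 0, 0, 0, -1, -0.0523, 0.0185, 0.0013, 0, 0, 0, -1, -0.0593, 0.0126, 0.0014, 0, 0, 0, -1, endz 0.5316731016557851
```

>>> jog_arm(deltas=[0.0091, -0.0007, -0.0001, 0, 0, 0, -1, 0.0181, 0.0009, -0.0003, 0, 0, 0, -1, 0.0263, 0.0049, -0.0005, 0, 0, 0, -1, 0.0333, 0.0108, -0.0006, 0, 0, 0, -1, 0.0385, 0.0183, -0.0008, 0, 0, 0, -1, 0.0415, 0.027, -0.0008, 0, 0, 0, -1, 0.0422, 0.0361, -0.0008, 0, 0, 0, -1, 0.0406, 0.0451, -0.0008, 0, 0, 0, -1])

```text
time: 12.2
tool_pos: [0.5643, -0.1104, 0.1018]
tcp_rot: [-2.213, -2.225, 0.005]
wrist_force: [-3.8, -4.4, 12.4]
width: 0.168
grip_force: 69.2
```

>>> jog_arm(deltas=[-0.0039, 0.0082, -0.0001, 0, 0, 0, -1, -0.0099, 0.0152, 0, 0, 0, 0, -1, -0.0174, 0.0204, 0.0002, 0, 0, 0, -1, -0.026, 0.0234, 0.0004, 0, 0, 0, -1, -0.0351, 0.0241, 0.0006, 0, 0, 0, -1, -0.0441, 0.0225, 0.0009, 0, 0, 0, -1, -0.0523, 0.0185, 0.0011, 0, 0, 0, -1, -0.0593, 0.0126, 0.0012, 0, 0, 0, -1])

```text
time: 13.0
tool_pos: [0.5797, -0.169, 0.1018]
tcp_rot: [-2.216, -2.226, -0.004]
wrist_force: [2.4, 3.6, 12.4]
width: 0.168
grip_force: 69.4
```

```bash
python3 - <<'E'
from h import *
ang()
E
```

```text
t 13.0 ang -44.8 r 0.0354 z 0.1018 F [ 2.4  3.6 12.4]
```

```bash
cat > rot.py <<'E'
from h import *
import pickle
def polar(c,z=.066,dx=-.0035,dy=-.001):
    C=(.52327+dx,.00279+dy); g=cv2.cvtColor(c['color'],cv2.COLOR_BGR2GRAY).astype(np.float32)
    a=np.radians(np.arange(0,360,.5)); r=np.arange(.040,.058,.001)
    M=np.array([[pix(c,(C[0]+ri*np.cos(t),C[1]+ri*np.sin(t),z)) for t in a] for ri in r],np.float32)
    u=cv2.remap(g,M[...,0],M[...,1],cv2.INTER_CUBIC)
    return u.max(0)
if __name__=='__main__':
    s0=pickle.load(open('scene0.pkl','rb')); now=read_camera('scene'); pickle.dump(now,open('snow.pkl','wb'))
    for n,c in (('0',s0),('s1',dict(s0,color=pickle.load(open('s1.pkl','rb')))),('s2',dict(s0,color=pickle.load(open('s2.pkl','rb')))),('now',now)):
        p=polar(c); out=[]
        for _ in range(2):
            k=int(p.argmax()); i=np.arange(k-16,k+17)%720; w=np.clip(p[i]-p[k]*.65,0,None)
            out.append((round((k+(w*np.arange(-16,17)).sum()/w.sum())/2,2),round(float(p[k])))); p[np.arange(k-60,k+61)%720]=0
        print(n,out)
E
python3 rot.py
```

```text
0 [(np.float64(186.6), 131), (np.float64(147.11), 130)]
s1 [(np.float64(165.45), 138), (np.float64(205.38), 137)]
s2 [(np.float64(195.78), 135), (np.float64(158.04), 135)]
now [(np.float64(162.46), 139), (np.float64(199.45), 136)]
```

```bash
cat > rot2.py <<'E'
from rot import *
import sys
s0=pickle.load(open('scene0.pkl','rb'))
L=[('0',s0),('s1',dict(s0,color=pickle.load(open('s1.pkl','rb')))),('s2',dict(s0,color=pickle.load(open('s2.pkl','rb')))),('now',pickle.load(open(sys.argv[1],'rb')))]
for n,c in L:
    p=polar(c); out=[]
    for lo in (85,265):
        i=np.arange(lo*2,(lo+55)*2); k=lo*2+int(p[i].argmax()); j=np.arange(k-16,k+17); w=np.clip(p[j]-np.median(p[i])-15,0,None)
        out+= [round(float((k+(w*np.arange(-16,17)).sum()/w.sum())/2),2),round(float(p[k])),round(float(np.median(p[i])))]
    print(n,out)
E
python3 rot2.py snow.pkl
```

```text
0 [140.5, 122, 73, 263.23, 112, 62]
s1 [130.07, 116, 64, 270.58, 115, 64]
s2 [134.45, 116, 64, 276.67, 78, 59]
now [134.43, 122, 66, 289.18, 117, 64]
```

>>> jog_arm(deltas=[0, 0, -0.004, 0, 0, 0, -1, 0, 0, -0.0075, 0, 0, 0, -1, 0, 0, -0.0075, 0, 0, 0, 0.2, 0, 0, -0.0075, 0, 0, 0, 0.2, 0, 0, -0.0075, 0, 0, 0, 0.2, 0, 0, -0.05, 0, 0, 0, 0.2, 0.05, -0.008, -0.1, 0, 0, 0, 0.2, 0.1, -0.017, -0.146, 0, 0, 0, 0.2])

```text
time: 13.85
tool_pos: [0.5655, -0.0983, 0.2193]
tcp_rot: [-2.217, -2.223, 0.002]
wrist_force: [1.0, 0.9, 0.4]
width: 0.601
grip_force: 0.0
```

>>> jog_arm(deltas=[0.02, 0, 0, 0, 0, 0, 0.2, 0.02, 0, 0, 0, 0, 0, 0.2, 0.02, 0, 0, 0, 0, 0, 0.2])

```text
time: 14.15
tool_pos: [0.5655, -0.0782, 0.2182]
tcp_rot: [-2.213, -2.227, 0.003]
wrist_force: [-0.3, 0.1, 0.2]
width: 0.601
grip_force: 0.0
```

```bash
python3 - <<'E'
from h import *
import pickle
go((.5797,-.169,.109),down(90))
c=read_camera('wrist'); pickle.dump(c,open('w3.pkl','wb'))
t=c['color']; u=np.array([pix(c,(.5233+.085*np.cos(np.radians(37)),.0028+.085*np.sin(np.radians(37)),.05))]).ravel().astype(int); print(u)
x0,y0=max(u[0]-40,0),max(u[1]-35,0); print(x0,y0)
a=t[y0:y0+75,x0:x0+100].astype(float); a=np.clip((a-110)*2.2,0,255).astype(np.uint8)
cv2.imwrite('pics/w3.png',cv2.resize(a,(800,600),interpolation=cv2.INTER_CUBIC))
E
```

```text
t 14.15 pos [ 0.5655 -0.0782  0.2182] F [-0.35  0.14  0.16] d_mm [-90.92  13.93 109.17] turn [-0.14 -0.    0.37]
[354  26]
314 0
```

View pics/w3.png

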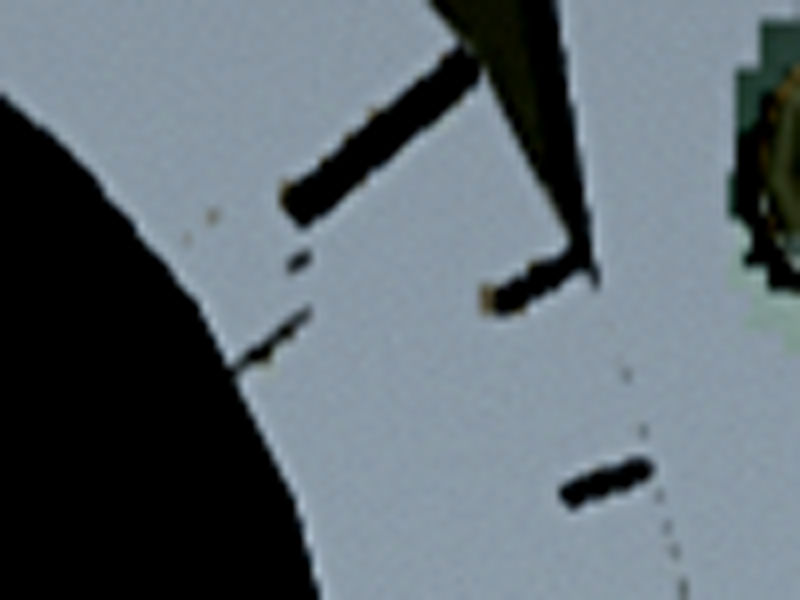

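The pointer shows its clockwise edge from (235,372) to (308,312), its other edge near (187,238)-(212,215) and a tip blob at (300,260). The mark rib's inner end is at (300,205).

```bash
python3 - <<'E'
from h import *
import pickle
c=pickle.load(open('w3.pkl','rb'))
q=lambda u,v,z: at(c,314+u/8-.44,v/8-.44,z)[:2]
from scipy.optimize import minimize
# centre correction for this view: rib of mark known angle 38.23, short rib 28.23,18.23
rib={'m0':(300,207,38.23),'m1':(470,62,38.23),'s28a':(495,298,28.23),'s28b':(575,255,28.23),'s18a':(570,495,18.23),'s18b':(645,468,18.23)}
for ctr in ((.52327,.00279),):
    for k,(u,v,a) in rib.items():
        d=q(u,v,.047)-ctr; print(k,a,np.degrees(np.arctan2(d[1],d[0])).round(2),np.hypot(*d).round(4))
    for u,v in ((235,372),(308,312),(300,260),(187,238),(212,215)):
        for z in (.050,.054,.058):
            d=q(u,v,z)-ctr; print((u,v),z,np.degrees(np.arctan2(d[1],d[0])).round(2),np.hypot(*d).round(4))
E
```

```text
m0 38.23 38.65 0.0841
m1 38.23 38.62 0.102
s28a 28.23 28.91 0.0943
s28b 28.23 28.76 0.1018
s18a 18.23 18.51 0.0947
s18b 18.23 18.55 0.1014
(235, 372) 0.05 32.97 0.0719
(235, 372) 0.054 32.57 0.0713
(235, 372) 0.058 32.16 0.0707
(308, 312) 0.05 33.42 0.0795
(308, 312) 0.054 33.06 0.0789
(308, 312) 0.058 32.69 0.0782
(300, 260) 0.05 36.09 0.0812
(300, 260) 0.054 35.72 0.0804
(300, 260) 0.058 35.35 0.0797
(187, 238) 0.05 41.43 0.0747
(187, 238) 0.054 41.0 0.074
(187, 238) 0.058 40.57 0.0733
(212, 215) 0.05 41.39 0.0775
(212, 215) 0.054 40.98 0.0767
(212, 215) 0.058 40.57 0.076
```

>>> jog_arm(deltas=[0.04, 0.01, 0.03, 0, 0, 0, 0.2, 0.078, 0.0225, 0.058, 0, 0, 0, 0.2, 0.078, 0.0225, 0.058, 0, 0, 0, 0.2, 0.078, 0.0225, 0.058, 0, 0, 0, 0.2, 0.078, 0.0225, 0.058, 0, 0, 0, 0.2])

```text
time: 14.7
tool_pos: [0.5886, -0.0019, 0.1613]
tcp_rot: [2.217, 2.226, -0.001]
wrist_force: [0.3, 0.0, 0.7]
width: 0.602
grip_force: 0.0
```

```bash
cat > prof.py <<'E'
from h import *
import pickle,sys
def prof(c,lo,hi,ctr=(.52327,.00279)):
    g=cv2.cvtColor(c['color'],cv2.COLOR_BGR2GRAY).astype(np.float32)
    ang=np.arange(lo,hi,.25)
    def row(r0,r1,z):
        rr=np.arange(r0,r1,.0003); M=np.array([[pix(c,(ctr[0]+r*np.cos(np.radians(t)),ctr[1]+r*np.sin(np.radians(t)),z)) for t in ang] for r in rr],np.float32)
        return cv2.remap(g,M[...,0],M[...,1],cv2.INTER_LINEAR).mean(0)
    p=row(.088,.098,.047); w=np.clip(np.median(p)-15-p,0,None)
    for a in (28.23,38.23,48.23):
        k=abs(ang-a)<3
        if k.any() and w[k].sum()>0: print('rib',a,((ang*w)[k].sum()/w[k].sum()).round(2))
    for r0 in (.0705,.0725,.0745,.0765,.0785,.080,.0815):
        p=row(r0,r0+.0015,.058); m=np.median(p); print(r0,round(float(m)),[(float(t),round(float(v-m))) for t,v in zip(ang,p) if abs(v-m)>3])
if __name__=='__main__':
    s=readout.read_state(); print(s['time'],s['tool_pos'].round(4))
    c=read_camera('wrist'); pickle.dump(c,open('w4.pkl','wb')); prof(c,25,50)
E
python3 prof.py
```

```text
14.7 [ 0.5886 -0.0019  0.1613]
rib 28.23 28.11
rib 38.23 38.2
rib 48.23 48.35
0.0705 141 [(25.0, -5), (25.25, -4), (33.5, 3), (33.75, 3), (34.0, 3), (34.25, 3), (34.75, 3), (35.0, 5), (35.25, 7), (35.5, 7), (35.75, 6), (36.0, 5), (36.25, 3), (36.5, 5), (36.75, 8), (37.0, 9), (37.25, 7), (37.5, 4), (37.75, 3), (38.0, 3), (38.25, 5), (38.5, 6), (38.75, 6), (39.0, 5), (39.25, 4), (40.25, -5), (40.5, -7), (40.75, -7), (41.0, -5), (41.25, -4), (48.5, -5), (48.75, -9), (49.0, -11), (49.25, -10), (49.5, -8), (49.75, -7)]
0.0725 143 [(37.0, 4), (37.25, 4), (37.5, 3), (38.5, 3), (40.0, -6), (40.25, -7), (40.5, -5)]
0.0745 140 [(31.5, -5), (31.75, -10), (32.0, -15), (32.25, -14), (32.5, -8), (36.25, 6), (36.5, 11), (36.75, 14), (37.0, 14), (37.25, 9), (37.5, 5), (38.0, 4), (38.25, 5), (38.5, 6), (38.75, 6), (39.0, 4), (39.75, -3), (40.0, -9), (40.25, -12), (40.5, -8), (40.75, -3)]
0.0765 140 [(25.0, -3), (25.25, -3), (25.5, -3), (25.75, -3), (26.0, -3), (32.0, -8), (32.25, -11), (32.5, -10), (32.75, -8), (33.0, -6), (33.25, -5), (34.5, -4), (34.75, -6), (35.0, -5), (35.5, 4), (35.75, 7), (36.0, 8), (36.25, 10), (36.5, 12), (36.75, 15), (37.0, 13), (37.25, 8), (39.75, -10), (40.0, -16), (40.25, -17), (40.5, -11), (40.75, -3)]
0.0785 142 [(32.5, -6), (32.75, -9), (33.0, -11), (33.25, -10), (33.5, -6), (34.75, -3), (37.0, -4), (37.25, -11), (37.5, -16), (37.75, -12), (38.0, -6), (39.5, -3), (39.75, -4), (40.0, -4)]
0.08 143 [(26.25, -3), (27.0, -3), (27.25, -3), (27.5, -3), (29.25, -3), (36.0, -6), (36.25, -10), (36.5, -9), (36.75, -7), (37.0, -7), (37.25, -8), (37.5, -7)]
0.0815 142 [(37.5, -7), (37.75, -18), (38.0, -27), (38.25, -32), (38.5, -32), (38.75, -28), (39.0, -21), (39.25, -9), (47.25, 3), (48.25, 3)]
```

The edge profiles put the pointer at about 36.2° and the mark at 38.2°. I'll regrip and turn about 80° more.

>>> jog_arm(deltas=[-0.05, -0.003, 0, 0, 0, 0, 0.2, -0.1, -0.006, 0, 0, 0, 0, 0.2, -0.15, -0.009, 0, 0, 0, 0, 0.2, -0.1671, -0.0089, 0, 0, 0, 0, 0.2, -0.1671, -0.0089, 0, 0, 0, 0, 0.2, -0.1671, -0.0089, 0.02, 0, 0, 0, 0.2, -0.1671, -0.0089, 0.04, 0, 0, 0, 0.2, -0.1671, -0.0089, 0.0523, 0, 0, 0, 0.2])

```text
time: 15.55
tool_pos: [0.5798, -0.1668, 0.1081]
tcp_rot: [-2.215, -2.226, 0.0]
wrist_force: [-1.0, 0.5, -0.7]
width: 0.601
grip_force: 0.0
```

>>> jog_arm(deltas=[0, 0, 0, 0, 0, 0, 0.2, 0, 0, 0, 0, 0, 0, -0.4, 0, 0, 0, 0, 0, 0, -1, 0, 0, 0, 0, 0, 0, -1, 0, 0, 0, 0, 0, 0, -1])

```text
time: 16.05
tool_pos: [0.5813, -0.1678, 0.1105]
tcp_rot: [2.215, 2.226, 0.002]
wrist_force: [-0.7, 0.4, 4.4]
width: 0.17
grip_force: 68.2
```

```bash
python3 - <<'E'
from h import *
ang()
E
```

```text
t 16.05 ang -41.6 r 0.0358 z 0.1105 F [-0.7  0.4  4.4]
```

>>> jog_arm(deltas=[0, 0, 0.0015, 0, 0, 0, -1, 0, 0, 0.003, 0, 0, 0, -1, 0, 0, 0.0045, 0, 0, 0, -1, 0, 0, 0.006, 0, 0, 0, -1, 0, 0, 0.006, 0, 0, 0, -1])

```text
time: 16.55
tool_pos: [0.5811, -0.1681, 0.1033]
tcp_rot: [2.215, 2.226, 0.001]
wrist_force: [1.0, -1.1, 5.2]
width: 0.165
grip_force: 68.3
```

>>> jog_arm(deltas=[0, 0, 0.0005, 0, 0, 0, -1, 0, 0, 0.001, 0, 0, 0, -1, 0, 0, 0.001, 0, 0, 0, -1])

```text
time: 16.85
tool_pos: [0.5811, -0.168, 0.1028]
tcp_rot: [2.215, 2.226, 0.001]
wrist_force: [0.4, 0.0, 7.9]
width: 0.164
grip_force: 68.4
```

```bash
python3 - <<'E'
from h import *
circ2(-41,0,0,.0008,n=7,step=11.5)
E
```

```text
-0.0048, -0.0051, 0.0008, 0, 0, 0, -1, -0.0085, -0.0111, 0.0008, 0, 0, 0, -1, -0.0109, -0.0177, 0.0008, 0, 0, 0, -1, -0.0120, -0.0246, 0.0008, 0, 0, 0, -1, -0.0117, -0.0316, 0.0008, 0, 0, 0, -1, -0.0099, -0.0384, 0.0008, 0, 0, 0, -1, -0.0069, -0.0447, 0.0008, 0, 0, 0, -1
```

>>> jog_arm(deltas=[0, 0, 0.0008, 0, 0, 0, -1, -0.0048, -0.0051, 0.0008, 0, 0, 0, -1, -0.0085, -0.0111, 0.0008, 0, 0, 0, -1, -0.0109, -0.0177, 0.0008, 0, 0, 0, -1, -0.012, -0.0246, 0.0008, 0, 0, 0, -1, -0.0117, -0.0316, 0.0008, 0, 0, 0, -1, -0.0099, -0.0384, 0.0008, 0, 0, 0, -1, -0.0069, -0.0447, 0.0008, 0, 0, 0, -1])

```text
time: 17.65
tool_pos: [0.5375, -0.1758, 0.1027]
tcp_rot: [2.213, 2.224, 0.003]
wrist_force: [3.7, -1.1, 6.1]
width: 0.167
grip_force: 68.6
```

>>> jog_arm(deltas=[0, 0, 0, 0, 0, 0, -1, 0, 0, 0, 0, 0, 0, -1])

```text
time: 17.85
tool_pos: [0.537, -0.1754, 0.1027]
tcp_rot: [2.214, 2.225, 0.002]
wrist_force: [0.8, -1.5, 8.7]
width: 0.169
grip_force: 68.9
```

>>> jog_arm(deltas=[0, 0, -0.004, 0, 0, 0, -1, 0, 0, -0.008, 0, 0, 0, -1, 0, 0, -0.008, 0, 0, 0, 0.2, 0, 0, -0.008, 0, 0, 0, 0.2, 0, 0, -0.008, 0, 0, 0, 0.2, 0, 0, -0.05, 0, 0, 0, 0.2, 0.03, 0.01, -0.0586, 0, 0, 0, 0.2, 0.07, 0.03, -0.0586, 0, 0, 0, 0.2])

```text
time: 18.65
tool_pos: [0.5663, -0.1058, 0.1619]
tcp_rot: [2.218, 2.221, 0.002]
wrist_force: [0.6, 0.1, 0.1]
width: 0.602
grip_force: 0.0
```

>>> jog_arm(deltas=[0.05, 0.015, 0, 0, 0, 0, 0.2, 0.1, 0.0216, 0, 0, 0, 0, 0.2, 0.1035, 0.0216, 0, 0, 0, 0, 0.2, 0.1035, 0.0216, 0, 0, 0, 0, 0.2, 0.1035, 0.0216, 0, 0, 0, 0, 0.2])

```text
time: 19.15
tool_pos: [0.5859, -0.0017, 0.1592]
tcp_rot: [-2.215, -2.227, 0.002]
wrist_force: [-0.3, -0.7, -0.2]
width: 0.602
grip_force: 0.0
```

```bash
python3 prof.py
```

```text
19.15 [ 0.5859 -0.0017  0.1592]
rib 28.23 28.1
rib 38.23 38.21
rib 48.23 48.33
0.0705 142 [(25.5, -5), (25.75, -7), (26.0, -7), (26.25, -6), (27.75, -4), (28.0, -4), (28.25, -4), (28.5, -4), (33.0, -5), (33.25, -10), (33.5, -13), (33.75, -12), (34.0, -7), (38.5, 3), (39.5, 3), (39.75, 4), (40.0, 6), (40.25, 6), (40.5, 6), (40.75, 5), (41.0, 4), (41.5, -4), (41.75, -9), (42.0, -12), (42.25, -9), (42.5, -4), (49.5, -4), (49.75, -7)]
0.0725 143 [(25.25, -3), (25.5, -3), (25.75, -3), (38.75, 4), (39.0, 4), (40.0, 3), (40.25, 3), (40.5, 3), (41.5, -4), (41.75, -6), (42.0, -5)]
0.0745 140 [(33.5, -4), (33.75, -6), (34.0, -6), (34.25, -3), (36.5, 3), (36.75, 4), (37.0, 5), (37.25, 5), (37.5, 5), (37.75, 7), (38.0, 10), (38.25, 13), (38.5, 13), (38.75, 11), (39.0, 8), (39.25, 5), (39.5, 4), (39.75, 5), (40.0, 5), (40.25, 6), (40.5, 5), (40.75, 5), (41.5, -3), (41.75, -5), (42.0, -4)]
0.0765 141 [(25.0, -3), (25.25, -3), (25.75, -3), (26.0, -3), (26.25, -3), (26.5, -3), (35.75, -4), (36.75, 3), (37.0, 4), (37.25, 3), (37.5, 4), (37.75, 7), (38.0, 11), (38.25, 12), (38.5, 10), (38.75, 4), (41.5, -4), (41.75, -5)]
0.0785 142 [(35.75, -4), (36.0, -4), (36.25, -7), (36.5, -9), (36.75, -8), (37.0, -4), (38.75, -5), (39.0, -14), (39.25, -20), (39.5, -19), (39.75, -15), (40.0, -9), (40.25, -6), (40.5, -3)]
0.08 143 [(26.25, -3), (26.5, -3), (27.0, -3), (27.25, -3), (37.0, -4), (37.25, -7), (37.5, -9), (37.75, -7), (38.0, -3), (38.75, -4), (39.0, -8), (39.25, -8)]
0.0815 142 [(37.5, -6), (37.75, -14), (38.0, -23), (38.25, -31), (38.5, -32), (38.75, -26), (39.0, -19), (39.25, -10), (47.75, 3), (48.0, 3)]
```

The pointer is now at 37.8–38.2° against the mark at 38.2°, which is on the mark. Next is the lever: pinch its post near (0.4595, 0.1645).

>>> jog_arm(deltas=[0.04, -0.03, 0, 0, 0, 0, 0.2, 0.08, -0.06, 0, 0, 0, 0, 0.2, 0.12, -0.09, 0, 0, 0, 0, 0.2, 0.1662, -0.1264, 0, 0, 0, 0, 0.2, 0.1662, -0.1264, 0, 0, 0, 0, 0.2, 0.1662, -0.1264, 0.02, 0, 0, 0, 0.2, 0.1662, -0.1264, 0.02, 0, 0, 0, 0.2])

```text
time: 19.9
tool_pos: [0.4579, 0.1629, 0.1379]
tcp_rot: [-2.216, -2.225, 0.006]
wrist_force: [-0.4, 0.1, -0.2]
width: 0.6
grip_force: 0.0
```

```bash
python3 - <<'E'
from h import *
go((.4595,.1645,.088),down(90))
c=read_camera('wrist'); g=cv2.cvtColor(c['color'],cv2.COLOR_BGR2GRAY)
print([pix(c,p).round() for p in ((.4595,.1645,.095),(.4965,.125,.06),(.4595,.1645,.06))])
u,v=pix(c,(.4595,.1645,.095)).astype(int)
print('\n'.join(' '.join(f'{x:3d}' for x in r) for r in g[v-50:v+50:6,u-60:u+60:6]))
E
```

```text
t 19.9 pos [0.4579 0.1629 0.1379] F [-0.42  0.1  -0.19] d_mm [ 1.66  1.82 49.92] turn [-0.2   0.1   0.24]
[array([317., 275.]), array([383., 319.]), array([317., 252.])]
102 104 103 102 102 102 102 101 102 102 102 102 101 101 120 120 120 120 120 110
102 101 103 102 102 101 102 101 102 102 101 104 101 101 121 122 112  77  41  41
102 102 104 103 103 102 102 102 102  10  18  13  28  41  40  42  41  41  41  41
103 103 102 102 102 102 103  90  42  15  10  18  16  40  44  39  42  43  44  56
102 104  90  54  34  39  37  38  40  16  16  18  15  61  44  64  81  75  84  89
 38  39  39  40  38  39  40  42  27  12  15  13  18  81  50  96  98  98  97  97
 41  38  39  41  44  49  55  58  17  24  23  20  12  54  79  45  99  97  96  98
 49  55  57  58  61  60  61  61  16  16  15  18  18  29  76 128  49  96  96  97
 94  61  60  60  59  60  97  98  18  20  20  18  19  90 124 125 123  52  99  98
 96  95  95  97  96  96  96  96 102  11  19  13  14 114 122 123 124 116  58  98
 95  95  96  95  96  97  94  98  99  99  84  88  98  97 115 121 123 120 109  67
 95  95  95  98  98  96  95  96  99  98  96  98  99  98  98 121 121 122 121 102
 95  96  95  99  97  95  94  95  97  97  96  97  98  99  98  97 125 122 123 122
 94  95  98  96  95  95  97  96  95  97  97  95  97  98  97  97  98 125 121  67
 97  97  98  97  97  96  97  96  96  97  97  98  99  99  98  97  96  55  67 128
 96  95  97  98  98  98  95  96  98  94  98  98  99  99  96  97  97  98 127 142
 97  96  96  96  97  96  96  97  99  97  96  99  99 100  99  97  98  98 124 139
```

>>> jog_arm(deltas=[0.005, 0.001, 0, 0, 0, 0, 0.2, 0.005, 0.001, 0.02, 0, 0, 0, 0.2, 0.005, 0.001, 0.04, 0, 0, 0, 0.2, 0.005, 0.001, 0.05, 0, 0, 0, 0.2, 0.005, 0.001, 0.05, 0, 0, 0, -0.4, 0.005, 0.001, 0.05, 0, 0, 0, -1, 0.005, 0.001, 0.05, 0, 0, 0, -1, 0.005, 0.001, 0.05, 0, 0, 0, -1], squeeze=25)

```text
time: 20.75
tool_pos: [0.4599, 0.1703, 0.0908]
tcp_rot: [-2.216, -2.224, -0.0]
wrist_force: [-3.5, 2.8, 1.8]
width: 0.16
grip_force: 26.0
```

```bash
python3 - <<'E'
from h import *
go((.4595,.1645,.088),down(90)); print(readout.read_state()['width']*85)
for th0 in (132,):
    circ2(th0,r=55,step=7,n=8); circ2(th0-56,r=55,step=3,n=5)
E
```

```text
t 20.75 pos [0.4599 0.1703 0.0908] F [-3.53  2.76  1.79] d_mm [-5.77 -0.38  2.74] turn [-0.06 -0.09  0.22]
13.557538331197296
0.0042, 0.0053, 0, 0, 0, 0, -1, 0.0077, 0.0110, 0, 0, 0, 0, -1, 0.0105, 0.0171, 0, 0, 0, 0, -1, 0.0125, 0.0235, 0, 0, 0, 0, -1, 0.0137, 0.0301, 0, 0, 0, 0, -1, 0.0141, 0.0368, 0, 0, 0, 0, -1, 0.0137, 0.0435, 0, 0, 0, 0, -1, 0.0125, 0.0501, 0, 0, 0, 0, -1
-0.0008, 0.0028, 0, 0, 0, 0, -1, -0.0017, 0.0055, 0, 0, 0, 0, -1, -0.0027, 0.0082, 0, 0, 0, 0, -1, -0.0039, 0.0108, 0, 0, 0, 0, -1, -0.0053, 0.0134, 0, 0, 0, 0, -1
```

Pinched. I'll lead it round the first 42° and check the forces.

>>> jog_arm(deltas=[0.0042, 0.0053, 0, 0, 0, 0, -1, 0.0077, 0.011, 0, 0, 0, 0, -1, 0.0105, 0.0171, 0, 0, 0, 0, -1, 0.0125, 0.0235, 0, 0, 0, 0, -1, 0.0137, 0.0301, 0, 0, 0, 0, -1, 0.0141, 0.0368, 0, 0, 0, 0, -1])

```text
time: 21.35
tool_pos: [0.4959, 0.1862, 0.0908]
tcp_rot: [-2.214, -2.222, -0.001]
wrist_force: [-6.0, 7.4, 3.1]
width: 0.161
grip_force: 26.2
```

```bash
python3 - <<'E'
from h import *
s=readout.read_state(); print(s['tool_pos'].round(4), s['wrist_force'].round(1), s['joint_vel'].round(2))
E
```

```text
[0.4959 0.1862 0.0908] [-6.   7.4  3.1] [-0.04  0.12 -0.13 -0.02  0.02 -0.03]
```

```bash
python3 - <<'E'
from h import *
circ2(93,.0018,0,r=55,step=4,n=4); circ2(77,r=55,step=2,n=8)
E
```

```text
0.0019, 0.0038, 0, 0, 0, 0, -1, 0.0017, 0.0077, 0, 0, 0, 0, -1, 0.0012, 0.0115, 0, 0, 0, 0, -1, 0.0005, 0.0153, 0, 0, 0, 0, -1
-0.0005, 0.0019, 0, 0, 0, 0, -1, -0.0010, 0.0037, 0, 0, 0, 0, -1, -0.0016, 0.0055, 0, 0, 0, 0, -1, -0.0022, 0.0073, 0, 0, 0, 0, -1, -0.0030, 0.0091, 0, 0, 0, 0, -1, -0.0037, 0.0109, 0, 0, 0, 0, -1, -0.0046, 0.0126, 0, 0, 0, 0, -1, -0.0055, 0.0143, 0, 0, 0, 0, -1
```

>>> jog_arm(deltas=[0.0019, 0.0038, 0, 0, 0, 0, -1, 0.0017, 0.0077, 0, 0, 0, 0, -1, 0.0012, 0.0115, 0, 0, 0, 0, -1, 0.0005, 0.0153, 0, 0, 0, 0, -1, 0.0005, 0.0153, 0, 0, 0, 0, -1])

```text
time: 21.85
tool_pos: [0.5121, 0.1856, 0.0907]
tcp_rot: [-2.216, -2.224, -0.001]
wrist_force: [-3.9, 3.7, 1.5]
width: 0.165
grip_force: 25.8
```

>>> jog_arm(deltas=[-0.0005, 0.0019, 0, 0, 0, 0, -1, -0.001, 0.0037, 0, 0, 0, 0, -1, -0.001, 0.0037, 0, 0, 0, 0, -1])

```text
time: 22.15
tool_pos: [0.5154, 0.1848, 0.0907]
tcp_rot: [-2.216, -2.223, -0.001]
wrist_force: [-4.7, 4.7, 2.0]
width: 0.161
grip_force: 25.8
```

>>> jog_arm(deltas=[-0.0006, 0.0018, 0, 0, 0, 0, -1, -0.0006, 0.0018, 0, 0, 0, 0, -1])

```text
time: 22.35
tool_pos: [0.5158, 0.1847, 0.0907]
tcp_rot: [-2.215, -2.221, 0.001]
wrist_force: [-9.3, 7.7, 4.9]
width: 0.156
grip_force: 26.2
```

>>> jog_arm(deltas=[-0.0006, 0.0018, 0, 0, 0, 0, -1, -0.0006, 0.0018, 0, 0, 0, 0, -1])

```text
time: 22.55
tool_pos: [0.5161, 0.1847, 0.0906]
tcp_rot: [-2.213, -2.219, 0.004]
wrist_force: [-13.6, 9.6, 8.2]
width: 0.168
grip_force: 26.5
```

>>> jog_arm(deltas=[-0.0004, 0.001, 0, 0, 0, 0, -1, -0.0004, 0.001, 0, 0, 0, 0, -1])

```text
time: 22.75
tool_pos: [0.5163, 0.1847, 0.0905]
tcp_rot: [-2.212, -2.217, 0.005]
wrist_force: [-16.1, 11.5, 9.7]
width: 0.162
grip_force: 26.7
```

It is against the stop, with the force rising and no more motion. I'll ease off, open and rise.

>>> jog_arm(deltas=[0.0004, -0.0025, 0, 0, 0, 0, -1, 0.0004, -0.0025, 0, 0, 0, 0, -0.8, 0.0004, -0.003, 0, 0, 0, 0, 0, 0.0004, -0.003, 0, 0, 0, 0, 0.2, 0.0004, -0.003, 0, 0, 0, 0, 0.2, 0.0004, -0.003, -0.03, 0, 0, 0, 0.2, 0.0004, -0.003, -0.08, 0, 0, 0, 0.2, -0.03, -0.003, -0.12, 0, 0, 0, 0.2])

```text
time: 23.55
tool_pos: [0.5187, 0.1535, 0.212]
tcp_rot: [2.213, 2.229, 0.004]
wrist_force: [1.3, 0.0, -0.6]
width: 0.598
grip_force: 0.0
```

>>> jog_arm(deltas=[-0.03, 0, -0.02, 0, 0, 0, 0.2, -0.03, 0, -0.02, 0, 0, 0, 0.2, -0.03, 0, -0.02, 0, 0, 0, 0.2])

```text
time: 23.85
tool_pos: [0.5186, 0.1214, 0.2304]
tcp_rot: [2.218, 2.224, 0.003]
wrist_force: [-0.5, 0.3, -1.1]
width: 0.596
grip_force: 0.0
```

```bash
python3 - <<'E'
from h import *
import pickle
c=read_camera('wrist'); pickle.dump(c,open('w5.pkl','wb')); g=cv2.cvtColor(c['color'],cv2.COLOR_BGR2GRAY).astype(np.float32)
print(readout.read_state()['tool_pos'].round(4))
C=np.array([.4975,.1265]); 
print(pix(c,(*C,.06)))
u,v=pix(c,(.515,.17,.07)).astype(int)
print('\n'.join(' '.join(f'{int(x):3d}' for x in r) for r in g[max(v-60,0):v+90:6,u-84:u+84:6])); print(u,v)
E
```

```text
[0.5177 0.1218 0.2292]
[286.83946787 211.05850999]
120 121 121 120 120 120 121 119 121 120 120 120 122 120 121 119 157 157 158 157 158 158 157 156 157 157 157 158
122 122 121 121 121 121 122 121 120 121 121 123 120 119 121 118 158 158 157 158 159 157 158 158 158 158 158 157
121 120 121 121 120 120 120 122 121 122 121 121 120 121 119 120 159 157 158 156 159 158 158 158 157 158 159 157
120 120 120 121 120 121 121 122 120 121 121 121 121 121 120 121 158 159 158 159 158 157 158 156 157 158 158 159
153 121 121 120 121 120 122 120 121 119 120 120 121 120 121 120 159 159 158 158 158 159 158 159 157 158 158 158
153 120 120 120 120 121 121 120 121 120 121 121 120 122 119 120 121 159 158 158 159 156 158 157 157 158 158 159
159 122 121 121 120 121 122 120 120 120 120 122 120 121 119 120 119 145 158 159 159 156 158 156 139 154 118 118
159 120 120 120 121 120 121 121 121 122 120 120 120 120  86  49 121 129 158 160 119 119 119 122 122  96  40  56
158 138 121 121 120 121 120 120 120 120 121 120 119  52  28  23  18 121 120 122 119  64  45  76  90  97 107 108
120 154 121 119 120 120 120 120 120 120 1
[... 1058 characters left out ...]
 107 109 109 105 107
 71  73  74  74  73  75  74  76  97  98  96  97  97  65  74  73  72 107 108 108 108 109 106 106 108 108 108 108
 74  74  73  73  75  74  78  62  82  80  78  82  78  62  59  87  96 108 109 108 108 109 109 108 106 108 107 108
107 108 108 110 109  67  62  64  81  80  81  82  79  98  96  96  98  94  96 109 107 108 109 107 106 105 107 107
107 108 109  97  98  96  98  97  99  79  78  77  97  97  96  97  96  97  95 109 108 107 109 107 106 107 108 106
 98  96  97  96  98  98  98  97  98  99  95  96  98  98  98  98  95  97  95  96  97  96 108 108  96 107 109 106
 98  97  97  98  98  98  96  97  96  98 100  80 104 106 152 160 162 164 153 126  88  82 102 105  93  96  95 109
309 153
```

The bar now lies directly against the pin with no gap, and the arm is clear. Handing in.

```bash
python3 - <<'E'
from h import *
print(finish_job())
E
```

```text
the job is handed in; nothing more can be done
None
```

I handed the job in at about 24 s of the 72 s allowed: the camera put the pointer within about 0.5° of the long mark, and the lever bar was against its stop pin with the arm clear. I viewed 11 pictures against the limit of 10, and I checked the pointer before moving the lever, not after.

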